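# Cure a batch of shell-inlaid plaques in the UV box

### The job

Open the amber cover of the UV curing box and load every inlaid plaque from the white board into its chamber, each lying flat on its floor with the shell face up; then lower the cover gently until it is shut, and turn both turnbuttons on the front flange fully across its edge. With the cover secured, turn the lamp power dial and the exposure timer dial so that the pointer of each stands at its brass setting marker, and leave the resin bottle and the brush pot standing where they are.

Things in the scene. Friction and masses are not known exactly. Their poses are not given: they have to be found in the camera images.
- case: Grey UV curing box, fixed, 210 (x) x 300 (y) x 70 mm high; origin at the centre of its underside, front to -x. Open-topped chamber: inside x -64 to 94, y -144 to 44 mm, floor 25 mm, rim 70 mm above the bench. Console with the two dials: y 44 to 150 mm, flat top at 70 mm. Front flange with the two turnbuttons: x -105 to -64 mm, top at 70 mm. Amber cover hinged at the far rim.
- cover (a joint): Clear amber cover, 168 mm deep x 200 wide x 8 thick, 0.3 kg. Value (rad) 0 shut on the rim, 1.80 at its open stop past upright; starts shut or ajar (0 to 0.5). A stiff hinge (0.38 N m) holds it at any angle, so it must be moved all the way. Shut, its top is 79 mm above the bench.
- cover_bar (a point): Middle of the cover's round bar handle: 10 mm thick, 76 mm long, parallel to the hinge, near the free edge, its axis 30 mm off the cover's outer face, on two posts 34 mm either side of the middle. With the cover upright the bar is on the far side of the upright cover.
- cover_hinge (a point): Middle of the hinge line, 70.5 mm above the bench, axis along box y. At cover value q the bar's middle lies from here at x = -0.154 cos q + 0.038 sin q, z = 0.154 sin q + 0.038 cos q (m) in the box's axes.
- button_left (a joint): Steel turnbutton on an upright pivot on the flange, left (box +y) of the cover's middle by 70 mm: blade 11 x 5 mm reaching 36 mm from the pivot, with a finger wing over the pivot along it, 30 mm long, 10 mm thick, 26 mm high. Value (rad) 0 along the flange (released), 1.571 at its stop, straight across the cover's edge; grows anticlockwise seen from above. Stays where left (0.05 N m).
- button_left_grip (a point): On the left turnbutton's pivot axis, 6 mm below the top of its wing (top 108 mm above the bench); its x axis points along the blade and wing.
- button_right (a joint): Steel turnbutton on an upright pivot on the flange, right (box -y) of the cover's middle by 70 mm: blade 11 x 5 mm reaching 36 mm from the pivot, with a finger wing over the pivot along it, 30 mm long, 10 mm thick, 26 mm high. Value (rad) 0 along the flange (released), 1.571 at its stop, straight across the cover's edge; grows clockwise seen from above. Stays where left (0.05 N m).
- button_right_grip (a point): The same point and axes on the right turnbutton.
- timer (a joint): Exposure timer dial, the larger black knob, at the robot's side of the console: skirt 52 mm across, bar grip on it 49 mm long, 12 thick, 26 high, white line at the pointer end. Value (rad) 0 at the stop front left, growing clockwise from above to 4.71; stays where left (friction 0.03 N m). Pointer direction in the box frame, anticlockwise from box +x = 2.356 - value.
- timer_grip (a point): On the timer's axis, 4 mm below the top of its bar grip (top 104 mm above the bench, foot 78 mm); its x axis points along the bar to the pointer.
- timer_pointer (a point): Tip of the timer's white pointer, 30 mm from its axis.
- timer_marker: The timer's setting marker: a thin dark wire ring clipped round the scale with one brass tab, 40 mm from the dial's axis. Origin on the dial's axis at the console top; its +x points to the tab: the dial is set when the pointer lies along it. Fixed in a run, at a new angle in each.
- power (a joint): Lamp power dial, the smaller black knob, at the back of the console: skirt 40 mm across, bar grip on it 38 mm long, 10 thick, 26 high, white line at the pointer end. Value (rad) 0 at the stop front left, growing clockwise from above to 4.71; stays where left (friction 0.03 N m). Pointer direction in the box frame, anticlockwise from box +x = 2.356 - value.
- power_grip (a point): On the power dial's axis, 4 mm below the top of its bar grip (top 104 mm above the bench, foot 78 mm); its x axis points along the bar to the pointer.
- power_pointer (a point): Tip of the power dial's white pointer, 24 mm from its axis.
- power_marker: The power dial's setting marker: as the timer's, its brass tab 34 mm from the dial's axis along its +x.
- plaque_round: Black lacquered wooden disc, 48 mm across, 14 mm thick, with a shell flower. Shell face = +z, up at the start; origin at the centre of its underside; 35 g or so. It starts on the fixed white work board (240 x 240 x 10 mm), or is absent (None) in this batch.
- plaque_square: Black lacquered plaque 44 x 44 x 14 mm with shell flower and leaves. Shell face = +z, up at the start; origin at the centre of its underside; 35 g or so. It starts on the fixed white work board (240 x 240 x 10 mm), or is absent (None) in this batch.
- plaque_long: Black lacquered plaque 66 mm (its x) x 38 mm (its y) x 14 mm with shell flower and branch. Shell face = +z, up at the start; origin at the centre of its underside; 35 g or so. It starts on the fixed white work board (240 x 240 x 10 mm), or is absent (None) in this batch.
- plaque_oval: Black lacquered plaque with round ends, 58 mm (its x) x 34 mm (its y) x 14 mm, with a shell fish. Shell face = +z, up at the start; origin at the centre of its underside; 35 g or so. It starts on the fixed white work board (240 x 240 x 10 mm), or is absent (None) in this batch.
- resin_bottle: White resin bottle with black cap, 36 mm across, 85 mm high, beyond the gap between board and box; not to be disturbed.
- brush_pot: White open pot, 68 mm across, 85 mm high, left of the box; not to be disturbed.
There are look-alikes about, which are no part of the job. What is shaped like the plaque_round but pink is not meant. Leave any turquoise look-alike of the plaque_oval alone.

How it is judged:
On the way, in this order (a step that is already met when the one before it is completed fails the run):
1. every plaque lies flat, face up, on the chamber floor (x of plaque_round in the frame of case between -0.064 and 0.094 m and y of plaque_round in the frame of case between -0.144 and 0.044 m and z of plaque_round in the frame of case between 0.02 and 0.029 m and angle between each of plaque_round, plaque_square, plaque_long, plaque_oval's own z axis and vertical below 0.12 rad and x of plaque_square in the frame of case between -0.064 and 0.094 m and y of plaque_square in the frame of case between -0.144 and 0.044 m and z of plaque_square in the frame of case between 0.02 and 0.029 m and x of plaque_long in the frame of case between -0.064 and 0.094 m and y of plaque_long in the frame of case between -0.144 and 0.044 m and z of plaque_long in the frame of case between 0.02 and 0.029 m and x of plaque_oval in the frame of case between -0.064 and 0.094 m and y of plaque_oval in the frame of case between -0.144 and 0.044 m and z of plaque_oval in the frame of case between 0.02 and 0.029 m), for 0.2 s.
2. the cover is shut over the plaques (all of step 1 and value of joint cover below 0.04 rad), for 0.2 s.
3. both turnbuttons are turned across the edge of the shut cover (value of joint cover below 0.04 rad and value of joint each of button_left, button_right above 1.35 rad), for 0.2 s.
4. both dial pointers stand at their setting markers, with the cover secured (all of step 3 and x of timer_pointer in the frame of timer_marker above 0.005 m and y of timer_pointer in the frame of timer_marker between -0.003 and 0.003 m and x of power_pointer in the frame of power_marker above 0.005 m and y of power_pointer in the frame of power_marker between -0.0024 and 0.0024 m), for 0.2 s.
At the end, for the whole second after the job is handed in: Every plaque present is at rest on the chamber floor (within 4 mm), face up, flat within 0.12 rad; cover under 0.04 rad; both turnbuttons past 1.35 rad; timer pointer within 3 mm and power pointer within 2.4 mm sideways of the line to the marker tab (0.1 rad each) (all of step 1 and all of step 4 and linear speed of each of plaque_round, plaque_square, plaque_long, plaque_oval below 0.01 m/s); the robot touches nothing.
It fails at once if the cover is let slam on the rim (value of joint cover below 0.15 rad and velocity of joint cover below -2 rad/s).
It fails at once if the resin bottle is pushed more than 4 cm or tipped (distance of resin_bottle from where it was at the start of the episode above 0.04 m or angle between resin_bottle's own z axis and vertical above 0.6 rad).
It fails at once if the brush pot is pushed more than 4 cm or tipped (distance of brush_pot from where it was at the start of the episode above 0.04 m or angle between brush_pot's own z axis and vertical above 0.6 rad).
Of plaque_round, plaque_square, plaque_long, plaque_oval only 2 to 4 are there at a start; the rules pass over those that are not, and their reading is None.
At some moment in a run one of plaque_round, plaque_square, plaque_long, plaque_oval may be knocked a few centimetres aside while the robot is not near it.
Once in a run the grip may slacken for a moment while it holds something.
It also fails if it takes over 210 s, if anything falls off the work surface, if the arm or the gripper's body presses on something with over 40 N, if the wrist force passes 120 N, or if a joint passes its speed limit or range.

### The arm

A 7-joint arm with a two-finger parallel gripper is mounted at the origin on the work surface. World frame = base frame: x ahead of the robot, y to its left, z up, the work surface at z = 0. Lengths are in m, angles in rad, forces in N, time in s.
With the tool pointing down it reaches from about 0.425 to 0.875 m from the base axis. Payload 4.7 kg.
Tool frame: the origin (TCP) lies midway between the tips of the shut fingers; the grasp point (between the pads) lies 19 mm behind it; z points along the fingers, y is the direction in which the jaws open and shut (so a half turn about z gives the same grasp; the last joint's range is limited). The gripper opens to 87 mm and grips with 3 to 60 N. Pads are 19 mm wide; open, the fingers measure 117 mm over their backs; the gripper's body (75 mm by 190 mm) begins 51 mm behind the grasp point.
Start: joints at [-1.256, 0.321, -0.07, 1.45, 0.023, 1.371, -0.057], TCP at [0.193, 0.621, 0.223] pointing down, gripper open.
Joint ranges: [-2.86, 2.86], [-0.3, 2.09], [-1.38, 1.24], [0.06, 2.45], [-1.56, 4.7], [0.09, 2.05], [-2.69, 2.69]. Speed limits (rad/s): [2.57, 2.57, 3.14, 3.14, 3.14, 3.14, 3.14].

### API

Orientations are given as a rotation vector (axis times angle).
In Python, from station import manip, snapshot, camera_params, workorder, models gives the robot as it stands.
- The arm moves only by the shell command python3 -m creep 'ROWS'. ROWS is JSON, a list of rows, each an object with "offset": the shift along the tool's x, y, z in m, a list of three; "turn": the turn about the tool's z in rad; "hand": the closure in counts, from 0 (fully open) to 255 (shut). A call has 1 to 8 rows; each row is the pose to reach, as a shift and turn from the pose commanded when the call began, along the tool's axes at that moment; what a row does not reach only later rows make up. A row lasts 1/8 s, in which the tool goes at most 62.5 mm and 10.7 degrees, less where a joint would pass 70% of its speed; a pose out of reach is approached as far as the arm can. A call with a gripper value outside its range is refused whole. The fingers move at their own pace and stop on an object; the grip force is fixed at half the most. Time passes only in rows, so rows that repeat a pose let the fingers close. It gives the time, the measured TCP pose, the force and the opening at its end, in the units of the state.
- manip.state(): the state, without advancing time (a new reading comes with each control period).
- snapshot(name): name is "side" or "top" or "wrist"; returns the picture (480x640x3 uint8, red, green, blue); there is no depth.
- camera_params(name): a dict with "fx", "fy", "cx", "cy" (pixels), "distortion" ([k1, k2, p1, p2, k3] as OpenCV has them; the pictures are not rectified), "rvec" (rotation vector, rad) and "tvec" (3), from world to camera coordinates, as OpenCV has them; the wrist camera has in their place "T_tool_cam" (4x4, takes a point from camera to tool coordinates, whose origin is the TCP and whose axes are the flange's). Camera axes: x right, y down, z forward; pixel columns grow to the right and rows downward; lengths in m; the calibration is good to about 2 mm. A picture is of the moment at which its call begins: read the wrist's pose just before it. camera_params takes no time and is no camera call.
- workorder.finish_job(): hands the job in, once; it reports no verdict.
Trained networks look in the newest picture that a camera, given by its name, has taken for a name from the list of things; names that differ only in an ending like _2 or _b are one class to them, and where a whole thing is asked for, a point or a joint stands for the part that bears it (a point fixed in the world has none). Each returns a list of dicts, best first, with "confidence" (0 to 1); they miss things now and then, are a little off and sometimes report something else, mostly with a low value. They report only what shows in the picture. A call takes as long as a camera call. They do not tell look-alikes from the thing itself.
- models.masks_of(camera, query): "pixels" (480x640 bool, what is visible of it) and "position" ([column, row] in pixels, amid what is visible of it).
The state is a dict: "time_s": time; "joint_pos": joint angles; "dq": joint speeds; "joint_torque": joint torques, N m; "ee_pos": TCP position; "ee_rot": TCP orientation; "contact_force": force on the tool from outside, world axes, zero at the start; "ft_torque": the same for the moment, N m; "width": finger opening in m.
Only numpy, scipy, OpenCV 4.12 (cv2) and the standard library are available. Lean on these libraries where they do the work, as an engineer would, in place of code of your own. Each camera call takes 0.05 s, during which the arm holds its last target. There are 200 camera calls.

## Working session

There is one attempt and no reset: what is moved stays moved. The work goes in short steps, Python scripts to look and compute and a shell command to move; the robot and the scene stay as the last step left them, time stands still between calls to the robot, and variables do not carry over. Pictures are saved under pics/ and viewed, about 12 in all and at most 16, crops included, and the job is handed in when it is done.

```bash
ls; mkdir -p pics; python3 - <<'E'
from station import manip, snapshot, camera_params
import cv2
print(manip.state())
for c in("top","side","wrist"):
    im=snapshot(c); cv2.imwrite(f"pics/{c}0.png",im[:,:,::-1]); print(c,camera_params(c))
E
```

```text
pics
{'time_s': 0.0, 'joint_pos': array([-1.25588567,  0.32184388, -0.07011485,  1.45169625,  0.02262643,
        1.37076099, -0.05689124]), 'dq': array([ 0.00034288,  0.00114759, -0.00068102, -0.0006238 ,  0.00018616,
       -0.00052373,  0.00036298]), 'joint_torque': array([ 2.94457623e-04, -4.91282487e+01, -4.03881753e-01, -3.12533391e+01,
       -6.40847068e-02,  4.36048291e-02,  1.55431999e-04]), 'ee_pos': array([0.19246645, 0.62027352, 0.22143751]), 'ee_rot': array([-4.70591968e-01, -3.10596837e+00,  3.00433121e-03]), 'contact_force': array([ 0.01116599, -0.40082606, -0.29782767]), 'ft_torque': array([-0.01237969,  0.00745589, -0.01235217]), 'width': 0.0869631300448601}
top {'fx': 485.2555502965519, 'fy': 485.2555502965519, 'cx': 324.9612930244124, 'cy': 245.15432972801057, 'distortion': array([-0.12299439,  0.        ,  0.        ,  0.        ,  0.        ]), 'rvec': array([ 2.11932555, -2.16836311,  0.15697783]), 'tvec': array([0.03663518, 0.49867734, 1.18012317])}
side {'fx': 562.0875985609616, 'fy': 562.0875985609616, 'cx': 322.7087656287459, 'cy': 232.13473312639059, 'distortion': array([0.04983469, 0.        , 0.        , 0.        , 0.        ]), 'rvec': array([ 0.78481511, -2.62985872,  1.05112999]), 'tvec': array([0.42672856, 0.26528901, 1.45231986])}
wrist {'fx': 413.3417590218494, 'fy': 413.3417590218494, 'cx': 311.01095902369093, 'cy': 248.40228522841025, 'distortion': array([-0.00157005,  0.        ,  0.        ,  0.        ,  0.        ]), 'T_tool_cam': array([[ 7.18734225e-04, -9.57604863e-01, -2.88084033e-01,
         7.93053272e-02],
       [ 9.99999706e-01,  6.11538194e-04,  4.62094565e-04,
         1.06572601e-03],
       [-2.66329613e-04, -2.88084281e-01,  9.57605021e-01,
        -1.61679957e-01],
       [ 0.00000000e+00,  0.00000000e+00,  0.00000000e+00,
         1.00000000e+00]])}
```

View pics/top0.png

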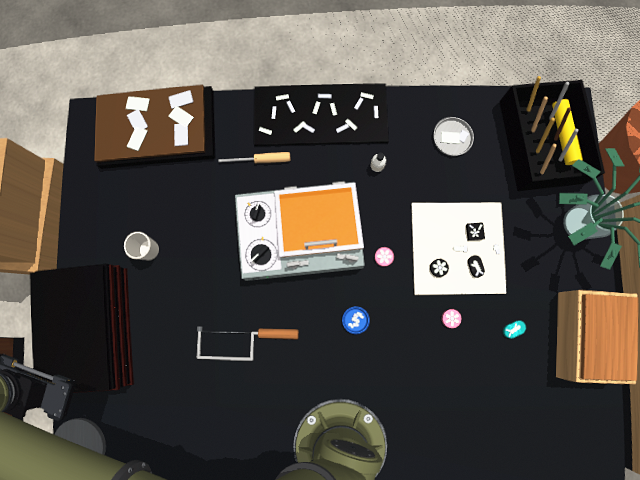

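View pics/side0.png

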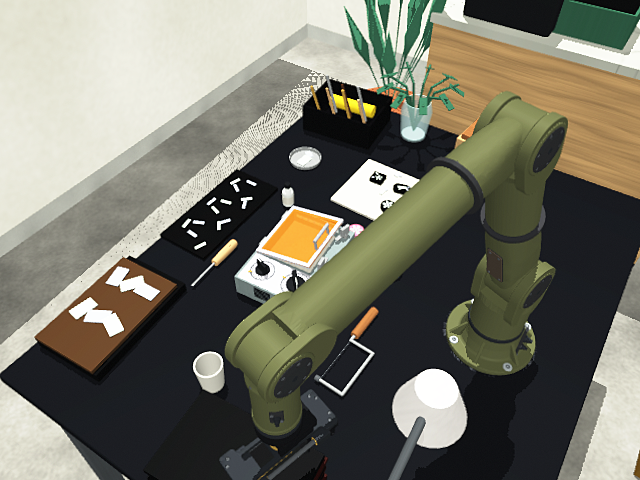

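Top view: black plaques on the board are the square (475,231), round (439,268) and oval (476,266); there is no long one. Look-alikes to leave alone are the pink discs (384,257) and (451,318), the turquoise oval (514,329) and the blue disc (355,320). The box is at about (300,230), bottle (378,162), pot (141,246).

```bash
cat > h.py <<'E'
from station import manip, snapshot, camera_params, models
import numpy as np, cv2
from scipy.spatial.transform import Rotation as R
def cam(c, st=None):
    p=camera_params(c); K=np.array([[p['fx'],0,p['cx']],[0,p['fy'],p['cy']],[0,0,1]]); d=np.array(p['distortion'])
    if c=='wrist':
        st=st or manip.state(); T=np.eye(4); T[:3,:3]=R.from_rotvec(st['ee_rot']).as_matrix(); T[:3,3]=st['ee_pos']
        E=np.linalg.inv(T@p['T_tool_cam'])
    else:
        E=np.eye(4); E[:3,:3]=R.from_rotvec(p['rvec']).as_matrix(); E[:3,3]=p['tvec']
    return K,d,E
def ray(C,uv,z):
    K,d,E=C; n=cv2.undistortPoints(np.array(uv,float).reshape(-1,1,2),K,d).reshape(-1,2)
    D=np.c_[n,np.ones(len(n))]@E[:3,:3]; o=-E[:3,:3].T@E[:3,3]
    return o+D*((z-o[2])/D[:,2])[:,None]
def proj(C,P):
    K,d,E=C; return cv2.projectPoints(np.array(P,float).reshape(-1,1,3),cv2.Rodrigues(E[:3,:3])[0],E[:3,3],K,d)[0].reshape(-1,2)
def find(c,q):
    r=models.masks_of(c,q); return r
def totool(P,st=None):
    st=st or manip.state(); return R.from_rotvec(st['ee_rot']).inv().apply(np.array(P)-st['ee_pos'])
def save(name,im,s=1,box=None):
    if box: im=im[box[1]:box[3],box[0]:box[2]]
    cv2.imwrite('pics/'+name,cv2.resize(im[:,:,::-1],None,fx=s,fy=s,interpolation=cv2.INTER_CUBIC))
E
python3 - <<'E'
from h import *
im=snapshot('top'); C=cam('top')
save('box1.png',im,5,(230,175,375,290))
for q,z in dict(case=.07,plaque_round=.024,plaque_square=.024,plaque_oval=.024,plaque_long=.024,cover_bar=.1,button_left=.1,button_right=.1,timer=.104,power=.104,timer_marker=.07,power_marker=.07,resin_bottle=.085,brush_pot=.085).items():
    for r in find('top',q)[:4]:
        m=r['pixels']; rr=cv2.minAreaRect(np.argwhere(m)[:,::-1].astype(np.float32))
        print(q,round(r['confidence'],2),np.round(r['position']),m.sum(),'world',ray(C,[r['position']],z)[0].round(3),'rect',ray(C,[rr[0]],z)[0].round(3), np.round(rr[1]),round(rr[2]))
E
```

```text
case 0.62 [300. 231.] 10597 world [0.53  0.087 0.07 ] rect [0.531 0.089 0.07 ] [ 90. 123.] 84
plaque_round 0.86 [452. 317.] 288 world [ 0.311 -0.288  0.024] rect [ 0.309 -0.289  0.024] [18. 18.] 0
plaque_round 0.85 [382. 258.] 274 world [ 0.466 -0.119  0.024] rect [ 0.468 -0.122  0.024] [18. 18.] 45
plaque_square 0.62 [475. 232.] 295 world [ 0.526 -0.361  0.024] rect [ 0.527 -0.363  0.024] [18. 17.] 90
plaque_oval 0.84 [474. 266.] 290 world [ 0.439 -0.354  0.024] rect [ 0.439 -0.358  0.024] [22. 15.] 76
plaque_oval 0.65 [351. 260.] 107 world [ 0.462 -0.039  0.024] rect [ 0.467 -0.03   0.024] [20.  7.] 11
plaque_oval 0.52 [514. 330.] 303 world [ 0.273 -0.447  0.024] rect [ 0.276 -0.448  0.024] [14. 24.] 63
cover_bar 0.78 [318. 220.] 5425 world [0.551 0.04  0.1  ] rect [0.552 0.041 0.1  ] [67. 83.] 84
button_left 0.7 [295. 260.] 122 world [0.455 0.096 0.1  ] rect [0.445 0.094 0.1  ] [ 7. 21.] 90
button_left 0.38 [436. 267.] 242 world [ 0.432 -0.238  0.1  ] rect [ 0.431 -0.244  0.1  ] [17. 17.] 45
button_right 0.67 [255. 214.] 234 world [0.57  0.191 0.1  ] rect [0.571 0.186 0.1  ] [16. 
[... 172 characters left out ...]
177 0.104] [22. 20.] 90
power 0.75 [257. 216.] 226 world [0.563 0.187 0.104] rect [0.572 0.185 0.104] [17. 15.] 90
timer_marker 0.49 [262. 236.] 15 world [0.52  0.179 0.07 ] rect [0.504 0.196 0.07 ] [ 2. 19.] 63
power_marker 0.53 [248. 207.] 1 world [0.594 0.213 0.07 ] rect [0.602 0.211 0.07 ] [0. 0.] 0
power_marker 0.51 [319. 219.] 5534 world [0.559 0.038 0.07 ] rect [0.558 0.041 0.07 ] [68. 85.] 84
resin_bottle 0.65 [377. 160.] 201 world [ 0.703 -0.109  0.085] rect [ 0.698 -0.11   0.085] [18. 13.] 90
resin_bottle 0.64 [256. 214.] 205 world [0.572 0.191 0.085] rect [0.573 0.187 0.085] [15. 16.] 45
brush_pot 0.56 [142. 247.] 763 world [0.499 0.474 0.085] rect [0.502 0.478 0.085] [27. 35.] 90
```

View pics/box1.png

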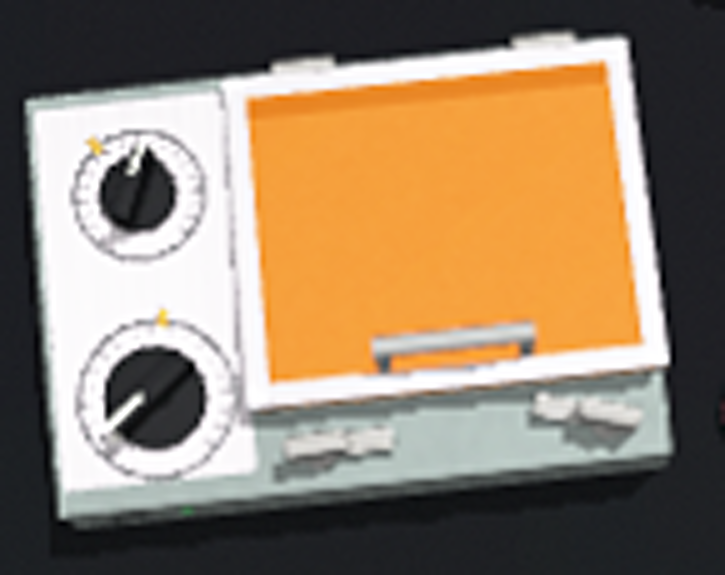

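```bash
python3 - <<'E'
from h import *
C=cam('top'); f=lambda p:(230+p[0]/5,175+p[1]/5)
names=['BLconsole','FLflange','FRflange','pow','tim','powtab','timtab']
P=ray(C,[f(p) for p in [(28,100),(62,495),(672,455),(140,195),(160,398),(95,145),(163,317)]],.07)
for n,p in zip(names,P):print(n,p.round(3))
B=ray(C,[f(p) for p in [(372,350),(535,335)]],.11); print('bar',B.round(3))
for v in (P[1]-P[2],P[0]-P[1],B[0]-B[1],P[3]-P[4]): print(np.linalg.norm(v),np.arctan2(v[1],v[0]))
print('tool delta', totool([.43,.08,.27]).round(3), totool([.40,.3,.35]).round(3))
E
```

```text
BLconsole [0.626 0.245 0.07 ]
FLflange [0.428 0.227 0.07 ]
FRflange [ 0.441 -0.069  0.07 ]
pow [0.576 0.189 0.07 ]
tim [0.475 0.179 0.07 ]
powtab [0.602 0.211 0.07 ]
timtab [0.515 0.178 0.07 ]
bar [[ 0.49   0.074  0.11 ]
 [ 0.495 -0.003  0.11 ]]
0.2968428590110125 1.6141433011483657
0.19849857932959947 0.08961980059568471
0.07717864754180227 1.640492599504233
0.10182406610278395 0.09488653205829345
tool delta [-0.387 -0.446 -0.047] [-0.293 -0.245 -0.127]
```

```bash
python3 -m creep '[{"offset":[-0.36,-0.40,-0.047],"turn":-0.37,"hand":0},{"offset":[-0.36,-0.40,-0.047],"turn":-0.37,"hand":0},{"offset":[-0.36,-0.40,-0.047],"turn":-0.37,"hand":0},{"offset":[-0.36,-0.40,-0.047],"turn":-0.37,"hand":0},{"offset":[-0.387,-0.446,-0.047],"turn":-0.37,"hand":0},{"offset":[-0.387,-0.446,-0.047],"turn":-0.37,"hand":0},{"offset":[-0.387,-0.446,-0.047],"turn":-0.37,"hand":0},{"offset":[-0.387,-0.446,-0.047],"turn":-0.37,"hand":0}]'; python3 - <<'E'
from h import *
print(totool([.43,.08,.27]).round(3)); print(R.from_rotvec(manip.state()['ee_rot']).as_matrix().round(3))
E
```

```text
time_s: 1.9
ee_pos: [0.3947, 0.1632, 0.2633]
ee_rot: [-0.109, 3.139, 0.002]
contact_force: [1.2, 0.5, 0.4]
width: 0.0871
[-0.029 -0.085 -0.007]
[[-0.998 -0.069  0.001]
 [-0.069  0.998  0.001]
 [-0.001  0.001 -1.   ]]
```

```bash
python3 -m creep '[{"offset":[-0.029,-0.06,-0.007],"turn":0,"hand":0},{"offset":[-0.029,-0.085,-0.007],"turn":0,"hand":0},{"offset":[-0.029,-0.085,-0.007],"turn":0,"hand":0},{"offset":[-0.029,-0.085,-0.007],"turn":0,"hand":0}]'; python3 - <<'E'
from h import *
st=manip.state(); im=snapshot('wrist'); C=cam('wrist',st); save('w1.png',im)
import pickle; pickle.dump(C,open('w1.pkl','wb'))
for q,z in dict(case=.07,cover_bar=.1,button_left=.108,button_right=.108,timer=.104,power=.104,timer_marker=.07,power_marker=.07).items():
    for r in find('wrist',q)[:3]:
        m=r['pixels']; rr=cv2.minAreaRect(np.argwhere(m)[:,::-1].astype(np.float32))
        print(q,round(r['confidence'],2),np.round(r['position']),m.sum(),'world',ray(C,[r['position']],z)[0].round(3))
E
```

```text
time_s: 2.4
ee_pos: [0.4286, 0.0834, 0.2698]
ee_rot: [-0.111, 3.14, 0.001]
contact_force: [0.1, 0.4, -0.1]
width: 0.0867
case 0.6 [305. 279.] 49108 world [0.488 0.083 0.07 ]
cover_bar 0.83 [271. 320.] 21369 world [0.518 0.056 0.1  ]
button_left 0.85 [327. 246.] 1088 world [0.444 0.099 0.108]
button_right 0.71 [175. 249.] 1278 world [ 0.455 -0.025  0.108]
button_right 0.4 [270. 319.] 20695 world [0.513 0.055 0.108]
button_right 0.28 [405. 390.] 386 world [0.575 0.181 0.108]
timer 0.87 [412. 274.] 2422 world [0.464 0.172 0.104]
power 0.79 [408. 395.] 380 world [0.584 0.185 0.104]
timer_marker 0.82 [387. 249.] 658 world [0.454 0.156 0.07 ]
power_marker 0.66 [416. 398.] 250 world [0.611 0.206 0.07 ]
```

View pics/w1.png

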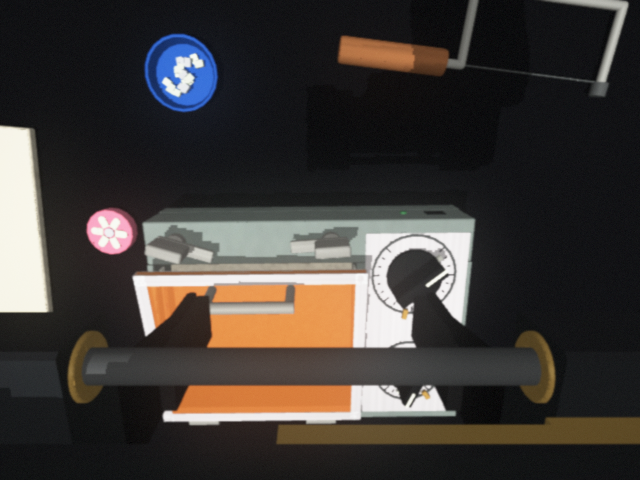

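```bash
cat > fit.py <<'E'
from h import *
import pickle
from scipy.optimize import least_squares
Ct=cam('top'); Cw=pickle.load(open('w1.pkl','rb'))
f=lambda p:(230+p[0]/5,175+p[1]/5)
def W(p,L): c,s=np.cos(p[2]),np.sin(p[2]); L=np.atleast_2d(L); return np.c_[p[0]+c*L[:,0]-s*L[:,1],p[1]+s*L[:,0]+c*L[:,1],L[:,2]]
def bar(p,yy):
    q,hx=p[3],p[4]; return [[hx-.154*np.cos(q)+.038*np.sin(q),-.05+y,.0705+.154*np.sin(q)+.038*np.cos(q)] for y in yy]
def res(p):
    A=proj(Cw,W(p,[[-.105,-.15,.07],[-.105,.15,.07]]))-[[147,221],[473,219]]
    D=proj(Cw,W(p,bar(p,[-.038,.038])))-[[210,308],[293,308]]
    B=proj(Ct,W(p,[[.105,.15,.07]]))-[f((28,100))]
    E=proj(Ct,W(p,bar(p,[.038,-.038])))-[f((372,347)),f((536,330))]
    return np.r_[A.ravel(),D.ravel(),2*B.ravel(),2*E.ravel()]
r=least_squares(res,[.53,.085,.07,.1,.1]); p=r.x
if __name__=='__main__':
    print(p.round(4),res(p).round(1))
    print('bar',W(p,bar(p,[0])).round(4))
    for n,uv,z in (('btnL',[322,238],.108),('btnR',[180,240],.108),('tim ring',[413,272],.07)):
        g=ray(Cw,[uv],z)[0]; d=g-[p[0],p[1],0];c,s=np.cos(p[2]),np.sin(p[2]); print(n,g.round(3),'box',c*d[0]+s*d[1],-s*d[0]+c*d[1])
E
python3 fit.py
```

```text
[0.5362 0.0913 0.0763 0.0408 0.1102] [-5.5 -0.6  3.9 -0.3 -6.  -2.4  2.1 -2.8 -3.  -2.7 -2.3 -3.7 -3.5 -3.2]
bar [[0.4981 0.0382 0.1148]]
btnL [0.437 0.094 0.108] box -0.09823773729589766 0.010519165476942998
btnR [ 0.447 -0.021  0.108] box -0.09717758447701084 -0.10479033800650359
tim ring [0.474 0.183 0.07 ] box -0.054621554362810645 0.09620999542801083
```

```bash
python3 - <<'E'
from h import *
print(manip.state()['joint_pos'].round(2)); print(totool([.498,.038,.20]).round(3))
im=cv2.imread('pics/w1.png')[:,:,::-1]; save('w1c.png',im,2,(120,190,500,450))
E
```

```text
[-0.7  -0.19  0.4   1.88  0.07  1.43  1.32]
[-0.066 -0.049  0.07 ]
```

View pics/w1c.png

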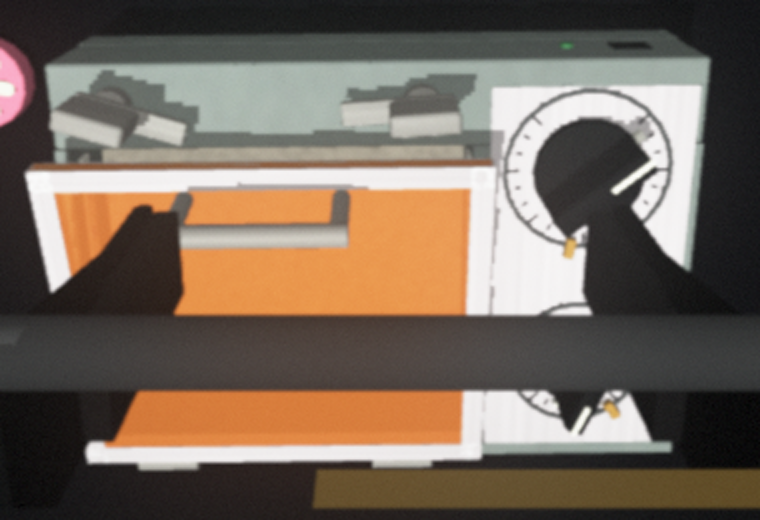

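```bash
cat >> fit.py <<'E'
def cov(p,a,yy,h):
    q,hx=p[3],p[4]; return [[hx-a*np.cos(q)+h*np.sin(q),-.05+y,.0705+a*np.sin(q)+h*np.cos(q)] for y in yy]
def res2(p):
    A=proj(Cw,W(p,[[-.105,-.15,.07],[-.105,.15,.07]]))-[[143.5,223],[475,219.5]]
    D=proj(Cw,W(p,bar(p,[-.038,.038])))-[[210,309],[294,308.5]]
    F=proj(Cw,W(p,cov(p,p[5],[-.1,.1],.004)))-[[133.5,273],[367.5,271.5]]
    G=proj(Ct,W(p,cov(p,p[5],[.1,-.1],.0085)))-[f((250,408)),f((668,363))]
    B=proj(Ct,W(p,[[.105,.15,.07]]))-[f((28,100))]
    E=proj(Ct,W(p,bar(p,[.038,-.038])))-[f((372,347)),f((536,330))]
    return np.r_[A.ravel(),D.ravel(),F.ravel(),2*G.ravel(),2*B.ravel(),2*E.ravel()]
r=least_squares(res2,list(p)+[.168],loss='soft_l1'); p=r.x
if __name__=='__main__':
    print(p.round(4),res2(p).round(1)); print('bar',W(p,bar(p,[0])).round(4))
    print(W(p,[[p[4],-.05,.0705]]))
E
python3 fit.py|tail -5
```

```text
tim ring [0.474 0.183 0.07 ] box -0.054621554362810645 0.09620999542801083
[0.5376 0.0909 0.0813 0.1507 0.0976 0.1684] [ -2.7  -0.3   0.7  -0.2 -12.4  -0.6  -0.6  -1.   -0.9  -0.4  -0.4  -1.2
  -2.7  -1.3  -1.7  -0.8  -3.1  -3.1  -2.   -1.3  -2.2  -1.2]
bar [[0.4929 0.0371 0.1312]]
[[0.63891674 0.04903288 0.0705    ]]
```

```bash
python3 -m creep '[{"offset":[-0.061,-0.051,0.05],"turn":1.56,"hand":0},{"offset":[-0.061,-0.051,0.06],"turn":1.56,"hand":0},{"offset":[-0.061,-0.051,0.06],"turn":1.56,"hand":0},{"offset":[-0.061,-0.051,0.06],"turn":1.56,"hand":0},{"offset":[-0.061,-0.051,0.06],"turn":1.56,"hand":0},{"offset":[-0.061,-0.051,0.06],"turn":1.56,"hand":0},{"offset":[-0.061,-0.051,0.06],"turn":1.56,"hand":0},{"offset":[-0.061,-0.051,0.06],"turn":1.56,"hand":0}]'; python3 - <<'E'
from h import *
st=manip.state(); im=snapshot('wrist'); save('w2.png',im); C=cam('wrist',st)
M=R.from_rotvec(st['ee_rot']).as_matrix(); print(M.round(3), st['joint_pos'].round(2), totool([.493,.037,.112]).round(3))
print(proj(C,[.493,.037,.131]), proj(C,st['ee_pos']))
E
```

```text
time_s: 3.85
ee_pos: [0.4933, 0.0358, 0.2097]
ee_rot: [-2.068, -2.365, 0.0]
contact_force: [-0.1, -0.3, -0.1]
width: 0.0868
[[-0.134  0.991 -0.   ]
 [ 0.991  0.134 -0.   ]
 [-0.    -0.    -1.   ]] [-0.61 -0.02  0.48  1.86  0.01  1.3   0.  ] [ 0.001 -0.     0.098]
[[309.95972728 258.90611301]] [[310.00345808 318.77348016]]
```

View pics/w2.png

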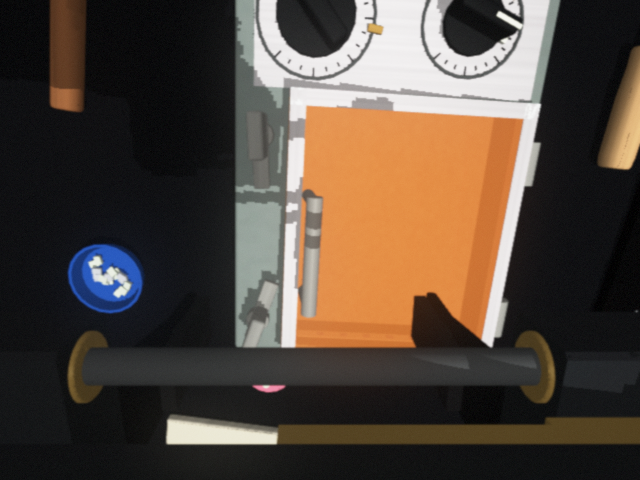

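Bar middle at (313,256), predicted (310,259): it agrees to about 2 mm. Descending and gripping.

```bash
python3 -m creep '[{"offset":[0.001,0.002,0.05],"turn":0.05,"hand":0},{"offset":[0.001,0.002,0.085],"turn":0.05,"hand":0},{"offset":[0.001,0.002,0.098],"turn":0.05,"hand":0},{"offset":[0.001,0.002,0.098],"turn":0.05,"hand":255},{"offset":[0.001,0.002,0.098],"turn":0.05,"hand":255},{"offset":[0.001,0.002,0.098],"turn":0.05,"hand":255},{"offset":[0.001,0.002,0.098],"turn":0.05,"hand":255},{"offset":[0.001,0.002,0.098],"turn":0.05,"hand":255}]'; cat > arc.py <<'E'
# python3 arc.py q0 q1 n : tool offsets (from present commanded=measured pose) of arc, bar start angle q0
from fit import *; import sys
q0,q1,n=float(sys.argv[1]),float(sys.argv[2]),int(sys.argv[3])
Rt=R.from_rotvec(manip.state()['ee_rot']); pt=p.copy(); pt[3]=q0; b0=W(pt,bar(pt,[0]))[0]
print('bar model',b0.round(4),'grasp',manip.state()['ee_pos']+Rt.apply([0,0,-.019]))
for q in np.linspace(q0,q1,n+1)[1:]:
    pt[3]=q; print(round(q,3),Rt.inv().apply(W(pt,bar(pt,[0]))[0]-b0).round(3).tolist())
E
python3 arc.py .15 .5 3; python3 -c "
from h import *;print(R.from_rotvec(manip.state()['ee_rot']).as_matrix().round(3))"
```

```text
time_s: 4.9
ee_pos: [0.4954, 0.037, 0.1121]
ee_rot: [2.119, 2.319, 0.001]
contact_force: [0.1, -0.7, -0.5]
width: 0.0451
bar model [0.4928 0.0371 0.1311] grasp [0.49536937 0.03697596 0.13112384]
0.267 [-0.0, 0.008, -0.017]
0.383 [-0.0, 0.018, -0.032]
0.5 [-0.0, 0.03, -0.047]
[[-0.09   0.996  0.001]
 [ 0.996  0.09   0.   ]
 [ 0.     0.001 -1.   ]]
```

Fingers still closing (45 mm); wait on.

```bash
python3 -m creep '[{"offset":[0,0,0],"turn":0,"hand":255},{"offset":[0,0,0],"turn":0,"hand":255},{"offset":[0,0,0],"turn":0,"hand":255},{"offset":[0,0,0],"turn":0,"hand":255},{"offset":[0,0,0],"turn":0,"hand":255},{"offset":[0,0,0],"turn":0,"hand":255}]'
```

```text
time_s: 5.65
ee_pos: [0.4931, 0.0367, 0.1112]
ee_rot: [-2.117, -2.317, 0.005]
contact_force: [-5.3, -0.2, 3.3]
width: 0.0087
```

```bash
python3 -m creep '[{"offset":[0,0.004,-0.009],"turn":0,"hand":255},{"offset":[0,0.008,-0.017],"turn":0,"hand":255},{"offset":[0,0.018,-0.032],"turn":0,"hand":255},{"offset":[0,0.03,-0.047],"turn":0,"hand":255},{"offset":[0,0.03,-0.047],"turn":0,"hand":255}]'; python3 arc.py .5 1.3 6;
```

```text
time_s: 6.28
ee_pos: [0.5227, 0.0391, 0.1604]
ee_rot: [-2.116, -2.315, 0.008]
contact_force: [-13.6, -1.3, 11.4]
width: 0.0092
bar model [0.5224 0.0395 0.1777] grasp [0.52282156 0.03914214 0.17936203]
0.633 [-0.0, 0.015, -0.015]
0.767 [-0.0, 0.032, -0.027]
0.9 [-0.0, 0.051, -0.037]
1.033 [-0.001, 0.07, -0.045]
1.167 [-0.001, 0.091, -0.05]
1.3 [-0.001, 0.112, -0.052]
```

```bash
python3 -m creep '[{"offset":[0,0.014,-0.016],"turn":0,"hand":255},{"offset":[0,0.031,-0.028],"turn":0,"hand":255},{"offset":[0,0.050,-0.038],"turn":0,"hand":255},{"offset":[-0.001,0.069,-0.046],"turn":0,"hand":255},{"offset":[-0.001,0.090,-0.051],"turn":0,"hand":255},{"offset":[-0.001,0.111,-0.053],"turn":0,"hand":255},{"offset":[-0.001,0.111,-0.053],"turn":0,"hand":255}]'; python3 arc.py 1.3 1.75 4;
```

```text
time_s: 7.15
ee_pos: [0.6386, 0.0482, 0.2135]
ee_rot: [2.116, 2.315, 0.005]
contact_force: [1.7, 0.0, 5.1]
width: 0.0089
bar model [0.6344 0.0487 0.2291] grasp [0.63845884 0.04820944 0.23251702]
1.412 [-0.0, 0.018, 0.001]
1.525 [-0.0, 0.035, 0.003]
1.638 [-0.0, 0.053, 0.008]
1.75 [-0.001, 0.069, 0.014]
```

```bash
python3 -m creep '[{"offset":[0,0.018,0],"turn":0,"hand":255},{"offset":[0,0.035,0.002],"turn":0,"hand":255},{"offset":[0,0.050,0.006],"turn":0,"hand":255},{"offset":[-0.001,0.062,0.011],"turn":0,"hand":255},{"offset":[-0.001,0.062,0.011],"turn":0,"hand":255}]'
```

```text
time_s: 7.78
ee_pos: [0.6992, 0.0531, 0.2009]
ee_rot: [2.117, 2.317, 0.003]
contact_force: [3.0, -1.2, 1.0]
width: 0.0089
```

```bash
python3 -m creep '[{"offset":[0,0,0],"turn":0,"hand":196},{"offset":[0,0,0],"turn":0,"hand":196},{"offset":[0,0,0],"turn":0,"hand":196},{"offset":[0,0,-0.03],"turn":0,"hand":196},{"offset":[0,0,-0.06],"turn":0,"hand":196},{"offset":[0,0,-0.10],"turn":0,"hand":196},{"offset":[0,0,-0.10],"turn":0,"hand":196}]'; python3 - <<'E'
from h import *
print(totool([.50,-.15,.30]).round(3),totool([.45,-.33,.27]).round(3))
im=snapshot('top'); save('t3.png',im,2,(230,150,530,310))
E
```

```text
time_s: 8.65
ee_pos: [0.6989, 0.053, 0.305]
ee_rot: [2.116, 2.316, 0.008]
contact_force: [-0.0, -0.6, 0.7]
width: 0.0198
[-0.184 -0.216  0.003] [-0.359 -0.283  0.033]
```

View pics/t3.png

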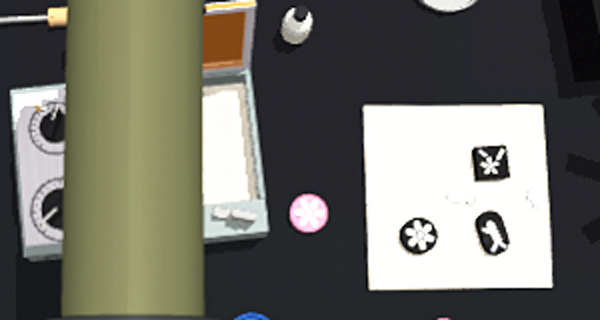

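```bash
python3 -m creep '[{"offset":[-0.321,-0.254,0.0],"turn":0,"hand":0},{"offset":[-0.321,-0.254,0.0],"turn":0,"hand":0},{"offset":[-0.321,-0.254,0.0],"turn":0,"hand":0},{"offset":[-0.321,-0.254,0.0],"turn":0,"hand":0},{"offset":[-0.321,-0.254,0.04],"turn":0,"hand":0},{"offset":[-0.321,-0.254,0.045],"turn":0,"hand":0},{"offset":[-0.321,-0.254,0.045],"turn":0,"hand":0},{"offset":[-0.321,-0.254,0.045],"turn":0,"hand":0}]'; cat > look.py <<'E'
from h import *; import sys
st=manip.state(); im=snapshot('wrist'); C=cam('wrist',st); save(sys.argv[1],im)
print('pos',st['ee_pos'].round(3),'yawY',round(float(np.arctan2(*R.from_rotvec(st['ee_rot']).as_matrix()[1::-1,1])),3),'j7',st['joint_pos'].round(2)[[0,2,4,6]])
z=float(sys.argv[2])
for q in sys.argv[3:]:
    for r in find('wrist',q)[:3]:
        m=r['pixels']; pts=np.argwhere(m)[:,::-1].astype(float)
        g=ray(C,pts,z)[:,:2]; rr=cv2.minAreaRect((g*1000).astype(np.float32)); bx=cv2.boxPoints(rr); e=max((bx[1]-bx[0],bx[2]-bx[1]),key=np.linalg.norm)
        print(q,round(r['confidence'],2),np.round(r['position']),m.sum(),'world centre',(np.array(rr[0])/1000).round(4),'size mm',np.round(rr[1]),'long axis',round(float(np.arctan2(e[1],e[0])),3),'tool',totool([*(np.array(rr[0])/1000),.012],st).round(3), 'col',im[m].mean(0).round())
E
python3 look.py w4.png .024 plaque_round plaque_square plaque_oval plaque_long
```

```text
time_s: 9.7
ee_pos: [0.4695, -0.2921, 0.2538]
ee_rot: [-2.125, -2.309, 0.003]
contact_force: [0.3, 0.9, 0.7]
width: 0.0854
pos [ 0.47  -0.292  0.254] yawY 0.083 j7 [-0.16  0.73 -0.08  0.66]
plaque_round 0.74 [152. 191.] 1955 world centre [ 0.3163 -0.2865] size mm [48. 46.] long axis 0.084 tool [ 0.018 -0.151  0.242] col [223. 166. 178.]
plaque_round 0.67 [330.  23.] 2299 world centre [ 0.4723 -0.1305] size mm [45. 39.] long axis 0.083 tool [0.16  0.017 0.242] col [235. 183. 195.]
plaque_round 0.65 [286. 178.] 2045 world centre [ 0.4397 -0.2619] size mm [46. 47.] long axis -1.487 tool [ 0.032 -0.026  0.242] col [131. 130. 121.]
plaque_square 0.64 [364. 283.] 1863 world centre [ 0.5308 -0.3602] size mm [45. 47.] long axis -1.516 tool [-0.073  0.056  0.241] col [110. 108.  98.]
plaque_oval 0.73 [122. 330.] 993 world centre [ 0.2877 -0.4327] size mm [34. 42.] long axis -1.485 tool [-0.125 -0.192  0.242] col [ 94. 158. 151.]
plaque_oval 0.29 [367. 279.] 1901 world centre [ 0.5308 -0.3602] size mm [45. 47.] long axis -1.519 tool [-0.073  0.056  0.241] col [111. 109.  99.]
```

View pics/w4.png

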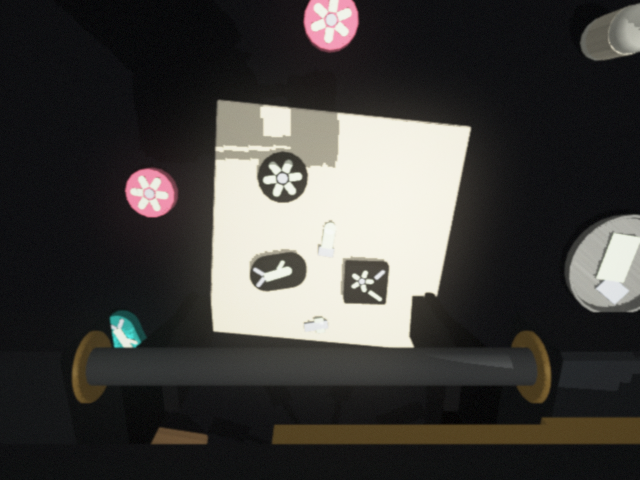

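Black round at (283,177), oval (277,271), square (366,281); the pinks (331,22), (151,192) and turquoise (124,330) are left alone. The oval's mask missed; I'll measure it later. Round first.

```bash
python3 -m creep '[{"offset":[0.032,-0.026,0.14],"turn":-1.57,"hand":0},{"offset":[0.032,-0.026,0.14],"turn":-1.57,"hand":0},{"offset":[0.032,-0.026,0.14],"turn":-1.57,"hand":0},{"offset":[0.032,-0.026,0.14],"turn":-1.57,"hand":0},{"offset":[0.032,-0.026,0.14],"turn":-1.57,"hand":0},{"offset":[0.032,-0.026,0.14],"turn":-1.57,"hand":0},{"offset":[0.032,-0.026,0.14],"turn":-1.57,"hand":0},{"offset":[0.032,-0.026,0.14],"turn":-1.57,"hand":0}]'; python3 look.py w5.png .024 plaque_round
```

```text
time_s: 10.95
ee_pos: [0.4456, -0.2587, 0.1158]
ee_rot: [-0.044, 3.141, 0.0]
contact_force: [-0.3, -0.8, 0.3]
width: 0.087
pos [ 0.446 -0.259  0.116] yawY 1.599 j7 [-0.08  0.59 -0.08  2.14]
plaque_round 0.81 [304. 240.] 4383 world centre [ 0.4375 -0.2623] size mm [49. 47.] long axis 0.029 tool [ 0.008 -0.003  0.104] col [107. 107.  97.]
plaque_round 0.65 [263.  29.] 4675 world centre [ 0.3195 -0.2872] size mm [33. 46.] long axis -1.542 tool [ 0.127 -0.025  0.104] col [233. 182. 194.]
plaque_round 0.55 [498. 288.] 4028 world centre [ 0.4657 -0.1318] size mm [52. 45.] long axis 0.829 tool [-0.024  0.126  0.104] col [216. 158. 171.]
```

```bash
python3 -m creep '[{"offset":[0.008,-0.003,0.06],"turn":0,"hand":0},{"offset":[0.008,-0.003,0.10],"turn":0,"hand":0},{"offset":[0.008,-0.003,0.102],"turn":0,"hand":255},{"offset":[0.008,-0.003,0.102],"turn":0,"hand":255},{"offset":[0.008,-0.003,0.102],"turn":0,"hand":255},{"offset":[0.008,-0.003,0.102],"turn":0,"hand":255},{"offset":[0.008,-0.003,0.102],"turn":0,"hand":255},{"offset":[0.008,-0.003,0.102],"turn":0,"hand":255}]'; cat > place.py <<'E'
from fit import *; import sys
L=[float(a) for a in sys.argv[1:4]]; w=W(p,[L])[0]; st=manip.state(); M=R.from_rotvec(st['ee_rot']).as_matrix()
yaw=np.arctan2(M[1,1],M[0,1]); print('world',w.round(3),'tool',totool(w).round(3),'turn to box y',round(float(yaw-(p[2]+np.pi/2)),3),'width',st['width'],'pos',st['ee_pos'].round(3),'j',st['joint_pos'].round(2))
E
python3 place.py .055 -.095 .029
```

```text
time_s: 12.05
ee_pos: [0.4371, -0.263, 0.0143]
ee_rot: [-0.03, 3.141, 0.0]
contact_force: [1.0, 0.8, 3.5]
width: 0.0468
world [0.6   0.001 0.029] tool [-0.168  0.261 -0.015] turn to box y -0.062 width 0.046821584061548564 pos [ 0.437 -0.263  0.014] j [-0.03  0.26  0.58  2.03 -0.18  0.9   2.24]
```

```bash
python3 -m creep '[{"offset":[0,0,-0.06],"turn":0,"hand":255},{"offset":[0,0,-0.12],"turn":-0.062,"hand":255},{"offset":[-0.168,0.261,-0.12],"turn":-0.062,"hand":255},{"offset":[-0.168,0.261,-0.12],"turn":-0.062,"hand":255},{"offset":[-0.168,0.261,-0.12],"turn":-0.062,"hand":255},{"offset":[-0.168,0.261,-0.12],"turn":-0.062,"hand":255},{"offset":[-0.168,0.261,-0.12],"turn":-0.062,"hand":255},{"offset":[-0.168,0.261,-0.12],"turn":-0.062,"hand":255}]'; python3 place.py .055 -.095 .029
```

```text
time_s: 13.05
ee_pos: [0.6011, 0.0083, 0.1329]
ee_rot: [0.142, -3.138, -0.003]
contact_force: [0.2, 0.1, 0.5]
width: 0.0471
world [0.6   0.001 0.029] tool [ 0.002 -0.008  0.104] turn to box y 0.009 width 0.04714379360317752 pos [0.601 0.008 0.133] j [-0.38  0.29  0.39  1.7  -0.12  1.18  1.7 ]
```

```bash
python3 -m creep '[{"offset":[0,0,0.05],"turn":0,"hand":255},{"offset":[0,0,0.095],"turn":0,"hand":255},{"offset":[0,0,0.102],"turn":0,"hand":255},{"offset":[0,0,0.102],"turn":0,"hand":97},{"offset":[0,0,0.102],"turn":0,"hand":97},{"offset":[0,0,0.102],"turn":0,"hand":97},{"offset":[0,0,0.06],"turn":0,"hand":97},{"offset":[0,0,0],"turn":0,"hand":97}]'; python3 - <<'E'
from h import *
print(manip.state()['width'],totool([.46,-.28,.2]).round(3))
E
```

```text
time_s: 14.05
ee_pos: [0.5985, 0.0013, 0.134]
ee_rot: [0.127, -3.136, 0.0]
contact_force: [0.8, 1.0, -0.2]
width: 0.054
0.05395006039345684 [ 0.161 -0.269 -0.066]
```

```bash
python3 -m creep '[{"offset":[0.05,-0.05,-0.08],"turn":0,"hand":0},{"offset":[0.19,-0.310,-0.08],"turn":0,"hand":0},{"offset":[0.19,-0.310,-0.08],"turn":0,"hand":0},{"offset":[0.19,-0.310,-0.08],"turn":0,"hand":0},{"offset":[0.19,-0.310,-0.08],"turn":0,"hand":0},{"offset":[0.19,-0.310,-0.08],"turn":0,"hand":0},{"offset":[0.19,-0.310,-0.08],"turn":0,"hand":0},{"offset":[0.19,-0.310,-0.08],"turn":0,"hand":0}]'; python3 look.py w6.png .024 plaque_oval plaque_square
```

```text
time_s: 15.05
ee_pos: [0.4354, -0.3237, 0.2143]
ee_rot: [-0.124, 3.138, 0.0]
contact_force: [0.1, 0.5, 0.5]
width: 0.0869
pos [ 0.435 -0.324  0.214] yawY 1.65 j7 [-0.03  0.67 -0.07  2.3 ]
plaque_oval 0.87 [161.  14.] 2290 world centre [ 0.2888 -0.4465] size mm [25. 58.] long axis -1.491 tool [ 0.156 -0.111  0.202] col [ 95. 174. 166.]
plaque_oval 0.7 [272. 222.] 2318 world centre [ 0.4399 -0.3575] size mm [59. 35.] long axis 0.239 tool [-0.002 -0.034  0.202] col [122. 120. 110.]
plaque_square 0.64 [262. 310.] 2198 world centre [ 0.528  -0.3616] size mm [48. 43.] long axis 0.03 tool [-0.089 -0.045  0.202] col [102. 100.  92.]
```

```bash
python3 -m creep '[{"offset":[-0.002,-0.034,0.06],"turn":-0.16,"hand":40},{"offset":[-0.002,-0.034,0.12],"turn":-0.16,"hand":40},{"offset":[-0.002,-0.034,0.18],"turn":-0.16,"hand":40},{"offset":[-0.002,-0.034,0.20],"turn":-0.16,"hand":40},{"offset":[-0.002,-0.034,0.20],"turn":-0.16,"hand":255},{"offset":[-0.002,-0.034,0.20],"turn":-0.16,"hand":255},{"offset":[-0.002,-0.034,0.20],"turn":-0.16,"hand":255},{"offset":[-0.002,-0.034,0.20],"turn":-0.16,"hand":255}]';python3 -m creep '[{"offset":[0,0,0],"turn":0,"hand":255},{"offset":[0,0,0],"turn":0,"hand":255},{"offset":[0,0,0],"turn":0,"hand":255}]'; python3 place.py -.008 -.07 .029
```

```text
time_s: 16.2
ee_pos: [0.4406, -0.3565, 0.0138]
ee_rot: [-0.379, 3.118, 0.0]
contact_force: [0.1, 0.3, 0.1]
width: 0.041
time_s: 16.58
ee_pos: [0.4403, -0.3569, 0.0138]
ee_rot: [-0.378, 3.118, 0.0]
contact_force: [-0.8, 0.7, 0.9]
width: 0.0335
world [0.535 0.021 0.029] tool [-0.182  0.344 -0.015] turn to box y 0.16 width 0.033524057812048695 pos [ 0.44  -0.357  0.014] j [ 0.13  0.39  0.59  1.89 -0.26  0.94  2.66]
```

```bash
python3 -m creep '[{"offset":[0,0,-0.05],"turn":0.1,"hand":255},{"offset":[0,0,-0.11],"turn":0.16,"hand":255},{"offset":[-0.03,0.06,-0.12],"turn":0.16,"hand":255},{"offset":[-0.182,0.344,-0.12],"turn":0.16,"hand":255},{"offset":[-0.182,0.344,-0.12],"turn":0.16,"hand":255},{"offset":[-0.182,0.344,-0.12],"turn":0.16,"hand":255},{"offset":[-0.182,0.344,-0.12],"turn":0.16,"hand":255},{"offset":[-0.182,0.344,-0.12],"turn":0.16,"hand":255}]'; python3 place.py -.008 -.07 .029
```

```text
time_s: 17.58
ee_pos: [0.5313, 0.008, 0.134]
ee_rot: [-0.127, 3.138, 0.0]
contact_force: [1.4, 0.4, 1.7]
width: 0.0335
world [0.535 0.021 0.029] tool [-0.005  0.012  0.105] turn to box y -0.0 width 0.0334903911405049 pos [0.531 0.008 0.134] j [-0.44  0.13  0.41  1.87 -0.06  1.15  1.64]
```

```bash
python3 -m creep '[{"offset":[0,0.006,0.05],"turn":0,"hand":255},{"offset":[0,0.006,0.095],"turn":0,"hand":255},{"offset":[0,0.006,0.102],"turn":0,"hand":255},{"offset":[0,0.006,0.102],"turn":0,"hand":108},{"offset":[0,0.006,0.102],"turn":0,"hand":108},{"offset":[0,0.006,0.102],"turn":0,"hand":108},{"offset":[0,0.006,0.06],"turn":0,"hand":108},{"offset":[0,0.006,-0.07],"turn":0,"hand":108}]'; python3 - <<'E'
from h import *
print(manip.state()['width'],manip.state()['ee_pos'],totool([.49,-.33,.2]).round(3))
E
```

```text
time_s: 18.58
ee_pos: [0.5294, 0.012, 0.1367]
ee_rot: [0.127, -3.136, 0.001]
contact_force: [1.7, 1.4, -0.6]
width: 0.0501
0.05009416972942227 [0.52936546 0.01202285 0.13667961] [ 0.067 -0.338 -0.063]
```

```bash
python3 -m creep '[{"offset":[0,-0.05,-0.063],"turn":0,"hand":0},{"offset":[0.067,-0.338,-0.063],"turn":0,"hand":0},{"offset":[0.067,-0.338,-0.063],"turn":0,"hand":0},{"offset":[0.067,-0.338,-0.063],"turn":0,"hand":0},{"offset":[0.067,-0.338,-0.063],"turn":0,"hand":0},{"offset":[0.067,-0.338,-0.063],"turn":0,"hand":0},{"offset":[0.067,-0.338,-0.063],"turn":0,"hand":0},{"offset":[0.067,-0.338,-0.063],"turn":0,"hand":0}]'; python3 look.py w7.png .024 plaque_square
```

```text
time_s: 19.58
ee_pos: [0.4915, -0.3298, 0.1996]
ee_rot: [-0.127, 3.138, 0.001]
contact_force: [0.6, -0.5, -0.7]
width: 0.0872
pos [ 0.492 -0.33   0.2  ] yawY 1.652 j7 [-0.03  0.68 -0.16  2.33]
plaque_square 0.94 [272. 261.] 2653 world centre [ 0.5292 -0.3614] size mm [47. 45.] long axis 0.034 tool [-0.035 -0.035  0.188] col [96. 96. 87.]
plaque_square 0.51 [620. 257.] 4426 world centre [ 0.4959 -0.0561] size mm [110.  43.] long axis 0.09 tool [-0.026  0.272  0.188] col [52. 57. 54.]
```

```bash
python3 -m creep '[{"offset":[-0.035,-0.035,0.05],"turn":0.047,"hand":0},{"offset":[-0.035,-0.035,0.11],"turn":0.047,"hand":0},{"offset":[-0.035,-0.035,0.17],"turn":0.047,"hand":0},{"offset":[-0.035,-0.035,0.186],"turn":0.047,"hand":40},{"offset":[-0.035,-0.035,0.186],"turn":0.047,"hand":255},{"offset":[-0.035,-0.035,0.186],"turn":0.047,"hand":255},{"offset":[-0.035,-0.035,0.186],"turn":0.047,"hand":255},{"offset":[-0.035,-0.035,0.186],"turn":0.047,"hand":255}]';python3 -m creep '[{"offset":[0,0,0],"turn":0,"hand":255},{"offset":[0,0,0],"turn":0,"hand":255},{"offset":[0,0,0],"turn":0,"hand":255}]'; python3 place.py .055 -.03 .029
```

```text
time_s: 20.68
ee_pos: [0.5295, -0.3621, 0.0139]
ee_rot: [-0.055, 3.14, -0.0]
contact_force: [0.9, -0.2, 0.1]
width: 0.0444
time_s: 21.05
ee_pos: [0.5295, -0.3622, 0.0139]
ee_rot: [-0.054, 3.14, 0.0]
contact_force: [0.2, 1.0, 5.5]
width: 0.0437
world [0.595 0.066 0.029] tool [-0.08   0.425 -0.015] turn to box y -0.047 width 0.043674227966402836 pos [ 0.529 -0.362  0.014] j [ 0.08  0.54  0.62  1.7  -0.36  1.01  2.43]
```

```bash
python3 -m creep '[{"offset":[0,0,-0.06],"turn":0,"hand":255},{"offset":[-0.01,0.03,-0.12],"turn":-0.047,"hand":255},{"offset":[-0.08,0.428,-0.12],"turn":-0.047,"hand":255},{"offset":[-0.08,0.428,-0.12],"turn":-0.047,"hand":255},{"offset":[-0.08,0.428,-0.12],"turn":-0.047,"hand":255},{"offset":[-0.08,0.428,-0.12],"turn":-0.047,"hand":255},{"offset":[-0.08,0.428,-0.12],"turn":-0.047,"hand":255},{"offset":[-0.08,0.428,-0.12],"turn":-0.047,"hand":255}]'; python3 place.py .055 -.026 .030
```

```text
time_s: 22.05
ee_pos: [0.5897, 0.0388, 0.1326]
ee_rot: [-0.127, 3.139, -0.0]
contact_force: [0.8, -0.2, 0.1]
width: 0.0432
world [0.594 0.069 0.03 ] tool [-0.007  0.03   0.103] turn to box y -0.0 width 0.043233523035308634 pos [0.59  0.039 0.133] j [-0.55  0.27  0.51  1.73 -0.14  1.17  1.66]
```

```bash
python3 -m creep '[{"offset":[-0.003,0.020,0],"turn":0,"hand":255},{"offset":[-0.003,0.020,0],"turn":0,"hand":255},{"offset":[-0.003,0.020,0],"turn":0,"hand":255}]'; python3 place.py .055 -.026 .030
```

```text
time_s: 22.42
ee_pos: [0.591, 0.054, 0.1327]
ee_rot: [0.122, -3.139, 0.002]
contact_force: [-0.1, 0.3, -0.1]
width: 0.0439
world [0.594 0.069 0.03 ] tool [-0.005  0.015  0.103] turn to box y -0.004 width 0.04389816940745132 pos [0.591 0.054 0.133] j [-0.56  0.28  0.5   1.73 -0.14  1.17  1.63]
```

```bash
python3 -m creep '[{"offset":[-0.005,0.015,0.04],"turn":0,"hand":255},{"offset":[-0.005,0.015,0.095],"turn":0,"hand":255},{"offset":[-0.005,0.015,0.102],"turn":0,"hand":255},{"offset":[-0.005,0.015,0.102],"turn":0,"hand":103},{"offset":[-0.005,0.015,0.102],"turn":0,"hand":103},{"offset":[-0.005,0.015,0.102],"turn":0,"hand":103},{"offset":[-0.005,0.015,0.06],"turn":0,"hand":103},{"offset":[-0.005,0.015,-0.07],"turn":0,"hand":103}]'; python3 place.py -.06 -.05 .28
```

```text
time_s: 23.42
ee_pos: [0.5936, 0.0724, 0.1355]
ee_rot: [0.128, -3.136, 0.001]
contact_force: [1.2, -0.4, 0.4]
width: 0.0515
world [0.482 0.036 0.28 ] tool [ 0.115 -0.027 -0.144] turn to box y 0.0 width 0.05149930156523891 pos [0.594 0.072 0.136] j [-0.59  0.29  0.5   1.71 -0.15  1.18  1.6 ]
```

```bash
python3 -m creep '[{"offset":[0,0,-0.06],"turn":0,"hand":0},{"offset":[0.075,-0.027,-0.12],"turn":0,"hand":0},{"offset":[0.075,-0.027,-0.14],"turn":0,"hand":0},{"offset":[0.075,-0.027,-0.14],"turn":0,"hand":0},{"offset":[0.075,-0.027,-0.14],"turn":0,"hand":0}]'; python3 look.py w8.png .039 plaque_round plaque_square plaque_oval; python3 -c "
from h import *
save('t9.png',snapshot('top'),2,(230,150,530,310))"
```

```text
time_s: 24.05
ee_pos: [0.5224, 0.0398, 0.2757]
ee_rot: [-0.128, 3.138, 0.002]
contact_force: [0.4, 0.3, -0.6]
width: 0.0855
pos [0.522 0.04  0.276] yawY 1.652 j7 [-0.63  0.52 -0.01  1.54]
plaque_round 0.69 [268. 278.] 1691 world centre [0.5987 0.0025] size mm [49. 46.] long axis 0.067 tool [-0.073 -0.044  0.264] col [127. 127. 119.]
plaque_round 0.25 [232. 140.] 1035 world centre [ 0.4639 -0.0355] size mm [63. 18.] long axis 1.411 tool [ 0.065 -0.071  0.264] col [162. 162. 156.]
plaque_square 0.95 [335. 276.] 1765 world centre [0.5924 0.0717] size mm [46. 43.] long axis 0.082 tool [-0.072  0.026  0.264] col [99. 98. 90.]
plaque_oval 0.65 [284. 212.] 1821 world centre [0.5272 0.0131] size mm [60. 33.] long axis 0.074 tool [-0.002 -0.027  0.264] col [118. 117. 109.]
```

View pics/w8.png

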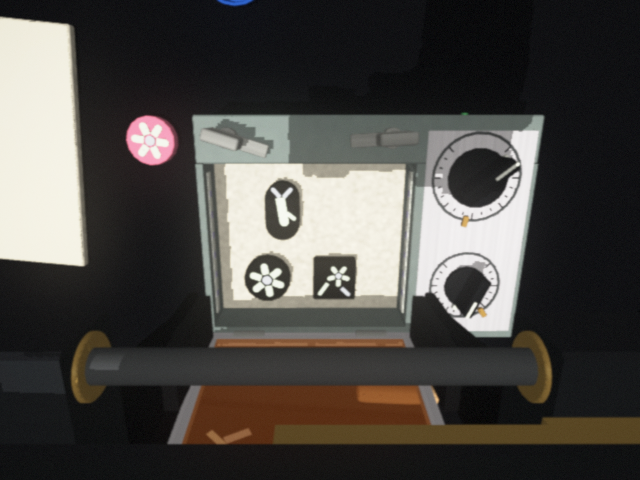

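All three lie flat in the chamber: oval (284,210), round (268,278), square (335,277). Timer tab (464,221), power tab (482,312). Next, shut the cover.

```bash
python3 -m creep '[{"offset":[-0.02,0,-0.03],"turn":1.57,"hand":196},{"offset":[-0.06,0,-0.03],"turn":1.57,"hand":196},{"offset":[-0.1,0,-0.03],"turn":1.57,"hand":196},{"offset":[-0.14,0,-0.03],"turn":1.57,"hand":196},{"offset":[-0.177,-0.001,-0.03],"turn":1.57,"hand":196},{"offset":[-0.177,-0.001,-0.03],"turn":1.57,"hand":196},{"offset":[-0.177,-0.001,-0.03],"turn":1.57,"hand":196},{"offset":[-0.177,-0.001,-0.03],"turn":1.57,"hand":196}]'; python3 -m creep '[{"offset":[0,0,0],"turn":0.075,"hand":196},{"offset":[0,0,0],"turn":0.075,"hand":196}]'; python3 -c "
from h import *
st=manip.state();print(totool([.699,.053,.201]),R.from_rotvec(st['ee_rot']).as_matrix()[:,1],st['joint_pos'],st['width'])"
```

```text
time_s: 25.3
ee_pos: [0.6991, 0.053, 0.3037]
ee_rot: [-2.053, -2.377, 0.004]
contact_force: [-0.1, 0.4, -0.4]
width: 0.022
time_s: 25.55
ee_pos: [0.6989, 0.0532, 0.304]
ee_rot: [-2.132, -2.306, 0.003]
contact_force: [0.7, 0.6, 0.2]
width: 0.0207
[-0.00012966  0.00026066  0.10304531] [ 0.99694162  0.07812976 -0.0017751 ] [-0.59606079  0.48576935  0.75035153  1.18956905 -0.32292628  1.58443986
  0.16756997] 0.020682570586037077
```

```bash
python3 -m creep '[{"offset":[0,0,0.05],"turn":0,"hand":196},{"offset":[0,0,0.09],"turn":0,"hand":196},{"offset":[0,0,0.103],"turn":0,"hand":196},{"offset":[0,0,0.103],"turn":0,"hand":255},{"offset":[0,0,0.103],"turn":0,"hand":255},{"offset":[0,0,0.103],"turn":0,"hand":255},{"offset":[0,0,0.103],"turn":0,"hand":255},{"offset":[0,0,0.103],"turn":0,"hand":255}]'; python3 arc.py 1.72 0.9 6;python3 arc.py 0.9 0 7
```

```text
time_s: 26.55
ee_pos: [0.6997, 0.0527, 0.204]
ee_rot: [2.133, 2.304, 0.003]
contact_force: [0.5, 0.4, 4.9]
width: 0.0088
bar model [0.6992 0.0539 0.2171] grasp [0.69962237 0.05273503 0.22295199]
1.583 [-0.0, -0.021, -0.007]
1.447 [-0.0, -0.042, -0.011]
1.31 [-0.0, -0.063, -0.012]
1.173 [-0.0, -0.085, -0.01]
1.037 [-0.0, -0.106, -0.006]
0.9 [-0.001, -0.126, 0.002]
bar model [0.5732 0.0437 0.2148] grasp [0.69962237 0.05273503 0.22295199]
0.771 [-0.0, -0.018, 0.01]
0.643 [-0.0, -0.035, 0.021]
0.514 [-0.0, -0.05, 0.035]
0.386 [-0.0, -0.063, 0.051]
0.257 [-0.0, -0.073, 0.068]
0.129 [-0.0, -0.082, 0.087]
0.0 [-0.0, -0.088, 0.106]
```

```bash
python3 -m creep '[{"offset":[0,-0.021,-0.007],"turn":0,"hand":255},{"offset":[0,-0.042,-0.011],"turn":0,"hand":255},{"offset":[0,-0.063,-0.012],"turn":0,"hand":255},{"offset":[0,-0.085,-0.010],"turn":0,"hand":255},{"offset":[0,-0.106,-0.006],"turn":0,"hand":255},{"offset":[0,-0.126,0.002],"turn":0,"hand":255},{"offset":[0,-0.126,0.002],"turn":0,"hand":255}]'
```

```text
time_s: 27.42
ee_pos: [0.5718, 0.0427, 0.2006]
ee_rot: [-2.133, -2.304, 0.001]
contact_force: [-4.4, -2.1, 4.4]
width: 0.0092
```

```bash
python3 -m creep '[{"offset":[0,-0.018,0.010],"turn":0,"hand":255},{"offset":[0,-0.035,0.021],"turn":0,"hand":255},{"offset":[0,-0.050,0.035],"turn":0,"hand":255},{"offset":[0,-0.063,0.051],"turn":0,"hand":255},{"offset":[0,-0.073,0.068],"turn":0,"hand":255},{"offset":[0,-0.078,0.078],"turn":0,"hand":255},{"offset":[0,-0.082,0.087],"turn":0,"hand":255},{"offset":[0,-0.085,0.096],"turn":0,"hand":255}]';python3 -m creep '[{"offset":[0,-0.002,0.005],"turn":0,"hand":255},{"offset":[0,-0.003,0.010],"turn":0,"hand":255},{"offset":[0,-0.003,0.010],"turn":0,"hand":255}]'
```

```text
time_s: 28.42
ee_pos: [0.4897, 0.0367, 0.1044]
ee_rot: [2.133, 2.304, 0.003]
contact_force: [3.1, -0.3, 1.2]
width: 0.0088
time_s: 28.8
ee_pos: [0.4866, 0.0365, 0.0943]
ee_rot: [2.133, 2.304, 0.003]
contact_force: [6.1, 0.5, -1.7]
width: 0.0094
```

```bash
python3 -m creep '[{"offset":[0,0,0.002],"turn":0,"hand":255},{"offset":[0,0,0.004],"turn":0,"hand":255},{"offset":[0,0,0.004],"turn":0,"hand":255}]';python3 -m creep '[{"offset":[0,0,0.002],"turn":0,"hand":255},{"offset":[0,0,0.003],"turn":0,"hand":255},{"offset":[0,0,0.003],"turn":0,"hand":255}]'
```

```text
time_s: 29.18
ee_pos: [0.4867, 0.0366, 0.0936]
ee_rot: [-2.134, -2.304, -0.003]
contact_force: [-5.4, -1.3, 26.8]
width: 0.0089
time_s: 29.55
ee_pos: [0.4867, 0.0367, 0.0922]
ee_rot: [-2.133, -2.303, -0.003]
contact_force: [-11.0, -1.7, 41.5]
width: 0.009
```

Contact at the rim with 27–40 N down: the cover is shut. Release, and look at the flange.

```bash
python3 -m creep '[{"offset":[0,0,-0.003],"turn":0,"hand":100},{"offset":[0,0,-0.003],"turn":0,"hand":100},{"offset":[0,0,-0.003],"turn":0,"hand":100},{"offset":[0,0,-0.003],"turn":0,"hand":100},{"offset":[0,0,-0.06],"turn":0,"hand":100},{"offset":[-0.03,-0.02,-0.11],"turn":0,"hand":100},{"offset":[-0.074,-0.041,-0.13],"turn":0,"hand":100},{"offset":[-0.074,-0.041,-0.13],"turn":0,"hand":100}]'; python3 -m creep '[{"offset":[0,0,0],"turn":0,"hand":0},{"offset":[0,0,0],"turn":0,"hand":0}]';python3 look.py w10.png .108 button_left button_right; python3 - <<'E'
import cv2; im=cv2.imread('pics/w10.png'); cv2.imwrite('pics/w10c.png',cv2.resize(im[60:360,120:520],None,fx=2,fy=2))
E
```

```text
time_s: 30.55
ee_pos: [0.4504, -0.0439, 0.2189]
ee_rot: [2.141, 2.299, 0.006]
contact_force: [-0.9, 0.8, -0.7]
width: 0.0525
time_s: 30.8
ee_pos: [0.45, -0.0394, 0.2164]
ee_rot: [-2.132, -2.307, 0.003]
contact_force: [-0.4, 0.8, -0.2]
width: 0.0658
pos [ 0.45  -0.039  0.216] yawY 0.079 j7 [-0.85  0.79  0.14 -0.02]
button_left 0.78 [330.  36.] 1657 world centre [0.4498 0.0875] size mm [16. 45.] long axis -1.492 tool [0.127 0.01  0.204] col [166. 167. 160.]
button_left 0.69 [583. 308.] 846 world centre [ 0.6566 -0.0709] size mm [16. 58.] long axis -0.216 tool [-0.047  0.204  0.204] col [127. 125. 115.]
button_right 0.79 [330. 226.] 1380 world centre [ 0.4608 -0.023 ] size mm [54. 15.] long axis 1.369 tool [0.016 0.012 0.204] col [135. 133. 127.]
```

View pics/w10c.png

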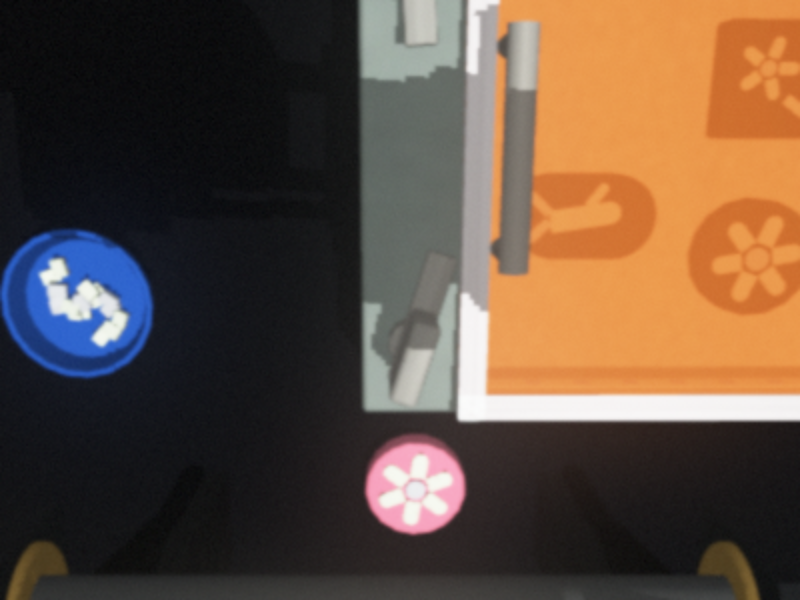

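```bash
cat > btn.py <<'E'
from fit import *
C=cam('wrist'); print('meas R',ray(C,[[327.5,239]],.108).round(4))
for y in (.02,-.12):
    w=W(p,[[-.0845,y,.083]])[0]; print(y,w.round(4),'tool',totool(w).round(3),'pix',proj(C,w+[0,0,.025]).round(0))
print('cover corner -y free', proj(C,W(p,[[p[4]-p[5],-.15,.079]])), 'flange',proj(C,W(p,[[-.105,-.15,.07]])))
E
python3 btn.py
```

```text
meas R [[ 0.4611 -0.0334  0.108 ]]
0.02 [0.4517 0.104  0.083 ] tool [0.143 0.013 0.133] pix [[333.  11.]]
-0.12 [ 0.4631 -0.0355  0.083 ] tool [0.003 0.013 0.134] pix [[330. 242.]]
cover corner -y free [[345.88559489 269.41604561]] flange [[301.59200922 265.64154122]]
```

```bash
python3 -m creep '[{"offset":[0.004,0.012,0.05],"turn":0.15,"hand":138},{"offset":[0.004,0.012,0.08],"turn":0.28,"hand":138},{"offset":[0.004,0.012,0.08],"turn":0.28,"hand":138},{"offset":[0.004,0.012,0.08],"turn":0.28,"hand":138},{"offset":[0.004,0.012,0.12],"turn":0.28,"hand":138},{"offset":[0.004,0.012,0.129],"turn":0.28,"hand":138},{"offset":[0.004,0.012,0.129],"turn":0.28,"hand":255},{"offset":[0.004,0.012,0.129],"turn":0.28,"hand":255}]'; python3 -m creep '[{"offset":[0,0,0],"turn":0,"hand":255},{"offset":[0,0,0],"turn":0,"hand":255},{"offset":[0,0,0],"turn":0,"hand":255},{"offset":[0,0,0],"turn":0,"hand":255}]'
```

```text
time_s: 31.95
ee_pos: [0.4632, -0.0355, 0.0898]
ee_rot: [2.434, 1.985, 0.004]
contact_force: [0.7, 0.5, -0.3]
width: 0.0276
time_s: 32.45
ee_pos: [0.461, -0.0351, 0.0888]
ee_rot: [-2.433, -1.984, 0.002]
contact_force: [-4.7, 1.1, 7.6]
width: 0.01
```

```bash
python3 -m creep '[{"offset":[0,-0.001,0],"turn":0.18,"hand":255},{"offset":[0,-0.001,0],"turn":0.36,"hand":255},{"offset":[0,-0.001,0],"turn":0.54,"hand":255},{"offset":[0,-0.001,0],"turn":0.72,"hand":255},{"offset":[0,-0.001,0],"turn":0.90,"hand":255},{"offset":[0,-0.001,0],"turn":1.08,"hand":255},{"offset":[0,-0.001,0],"turn":1.26,"hand":255},{"offset":[0,-0.001,0],"turn":1.26,"hand":255}]'; python3 -c "
from h import *
st=manip.state();M=R.from_rotvec(st['ee_rot']).as_matrix();print(np.arctan2(M[1,1],M[0,1]),st['ft_torque'],st['joint_pos'])"
```

```text
time_s: 33.45
ee_pos: [0.4622, -0.0366, 0.0889]
ee_rot: [3.135, 0.171, 0.004]
contact_force: [3.2, -3.7, -1.5]
width: 0.0098
-1.4616869365964653 [-0.99025678 -0.50557674 -0.08199224] [-0.84785146  0.02628679  0.89040712  2.08523787 -0.0223222   1.03710265
 -1.407997  ]
```

```bash
python3 -m creep '[{"offset":[0,0,0],"turn":1.26,"hand":138},{"offset":[0,0,0],"turn":0,"hand":138},{"offset":[0,0,0],"turn":0,"hand":138},{"offset":[0,0,-0.05],"turn":0,"hand":138},{"offset":[0,0,-0.10],"turn":-0.18,"hand":138},{"offset":[0,0,-0.10],"turn":-0.36,"hand":138}]'; python3 -c "
from h import *
st=manip.state();M=R.from_rotvec(st['ee_rot']).as_matrix();print(np.arctan2(M[1,1],M[0,1]),totool([.451,.105,.087]))"
```

```text
time_s: 34.2
ee_pos: [0.4636, -0.035, 0.1921]
ee_rot: [-3.053, -0.735, -0.012]
contact_force: [-0.4, 0.9, -0.4]
width: 0.04
-1.0983149514513535 [ 0.05172452 -0.13039845  0.10548324]
```

```bash
python3 -m creep '[{"offset":[0.03,-0.06,0],"turn":-1.18,"hand":138},{"offset":[0.052,-0.130,0],"turn":-1.18,"hand":138},{"offset":[0.052,-0.130,0],"turn":-1.18,"hand":138},{"offset":[0.052,-0.130,0],"turn":-1.18,"hand":138},{"offset":[0.052,-0.130,0],"turn":-1.18,"hand":138},{"offset":[0.052,-0.130,0],"turn":-1.18,"hand":138},{"offset":[0.052,-0.130,0],"turn":-1.18,"hand":138},{"offset":[0.052,-0.130,0],"turn":-1.18,"hand":138}]'; python3 look.py w11.png .108 button_left;python3 -c "
from h import *
st=manip.state();M=R.from_rotvec(st['ee_rot']).as_matrix();print(np.arctan2(M[1,1],M[0,1]),totool([.451,.105,.087]), st['joint_pos'])
print(proj(cam('wrist'),[.4517,.104,.108]))"
```

```text
time_s: 35.2
ee_pos: [0.4485, 0.1043, 0.1883]
ee_rot: [-2.135, -2.303, -0.0]
contact_force: [0.4, 0.3, -0.1]
width: 0.0397
pos [0.449 0.104 0.188] yawY 0.076 j7 [-1.13  0.8   0.1  -0.29]
button_left 0.72 [314. 259.] 1314 world centre [0.45  0.102] size mm [15. 46.] long axis -1.494 tool [-0.003  0.001  0.176] col [147. 147. 140.]
0.07547086718255203 [0.00057685 0.00242222 0.10134338] [-1.13378324 -0.12893187  0.80033053  1.96992199  0.09662006  1.26317486
 -0.2914958 ]
[[315.26930039 260.80113215]]
```

```bash
python3 -m creep '[{"offset":[0.001,0.002,0.05],"turn":0,"hand":138},{"offset":[0.001,0.002,0.09],"turn":0,"hand":138},{"offset":[0.001,0.002,0.099],"turn":0,"hand":138},{"offset":[0.001,0.002,0.099],"turn":0,"hand":255},{"offset":[0.001,0.002,0.099],"turn":0,"hand":255},{"offset":[0.001,0.002,0.099],"turn":0,"hand":255},{"offset":[0.001,0.002,0.099],"turn":0,"hand":255},{"offset":[0.001,0.002,0.099],"turn":0,"hand":255}]'; python3 -m creep '[{"offset":[0,0,0],"turn":-0.18,"hand":255},{"offset":[0,0,0],"turn":-0.36,"hand":255},{"offset":[0,0,0],"turn":-0.54,"hand":255},{"offset":[0,0,0],"turn":-0.72,"hand":255},{"offset":[0,0,0],"turn":-0.9,"hand":255},{"offset":[0,0,0],"turn":-1.08,"hand":255},{"offset":[0,0,0],"turn":-1.26,"hand":255},{"offset":[0,0,0],"turn":-1.44,"hand":255}]'; python3 -c "
from h import *
st=manip.state();M=R.from_rotvec(st['ee_rot']).as_matrix();print(np.arctan2(M[1,1],M[0,1]),st['ft_torque'],st['joint_pos'])"
```

```text
time_s: 36.3
ee_pos: [0.449, 0.1056, 0.0898]
ee_rot: [-2.131, -2.303, 0.003]
contact_force: [-6.8, -0.2, 8.5]
width: 0.0099
time_s: 37.3
ee_pos: [0.4465, 0.103, 0.0898]
ee_rot: [-0.076, -3.13, 0.005]
contact_force: [-15.6, -8.0, 19.1]
width: 0.0097
1.521990858283112 [-1.69504165  3.32462832 -0.0731544 ] [-1.09484897  0.02389987  0.82947147  2.08370093 -0.02044181  1.0530114
  1.26676989]
```

```bash
python3 -m creep '[{"offset":[0.003,0,0],"turn":-0.10,"hand":255},{"offset":[0.003,0,0],"turn":-0.10,"hand":255}]'; python3 -c "
from h import *
st=manip.state();M=R.from_rotvec(st['ee_rot']).as_matrix();print(np.arctan2(M[1,1],M[0,1]))"; python3 -m creep '[{"offset":[0,0,0],"turn":0,"hand":138},{"offset":[0,0,0],"turn":0,"hand":138},{"offset":[0,0,0],"turn":0,"hand":138},{"offset":[0,0,-0.05],"turn":0,"hand":138},{"offset":[0,0,-0.11],"turn":0,"hand":138},{"offset":[0.0,0.01,-0.17],"turn":0,"hand":0},{"offset":[-0.02,0.01,-0.18],"turn":0,"hand":0},{"offset":[-0.02,0.01,-0.18],"turn":0,"hand":0}]'; cat > dial.py <<'E'
from fit import *; import sys
st=manip.state(); im=snapshot('wrist'); C=cam('wrist',st); save(sys.argv[1],im); pickle.dump(C,open('dial.pkl','wb'))
print(st['ee_pos'])
for n,uv0 in (('pow',[.047,.0965,.104]),('tim',[-.053,.0965,.104])):
    w=W(p,[uv0])[0]; print(n,w.round(3),proj(C,w).round(0))
save(sys.argv[2],im,2.5,[int(a) for a in sys.argv[3:7]])
E
python3 dial.py w12.png w12c.png 270 120 590 340
```

```text
time_s: 37.55
ee_pos: [0.4463, 0.1027, 0.0898]
ee_rot: [0.072, -3.137, 0.005]
contact_force: [-6.7, -7.5, 9.6]
width: 0.0096
1.6167258774910056
time_s: 38.55
ee_pos: [0.4684, 0.1166, 0.2704]
ee_rot: [-0.072, 3.138, 0.001]
contact_force: [-0.6, 0.3, -0.3]
width: 0.0619
[0.46843043 0.11663525 0.27036338]
pow [0.577 0.191 0.104] [[387. 346.]]
tim [0.477 0.183 0.104] [[389. 238.]]
```

View pics/w12c.png

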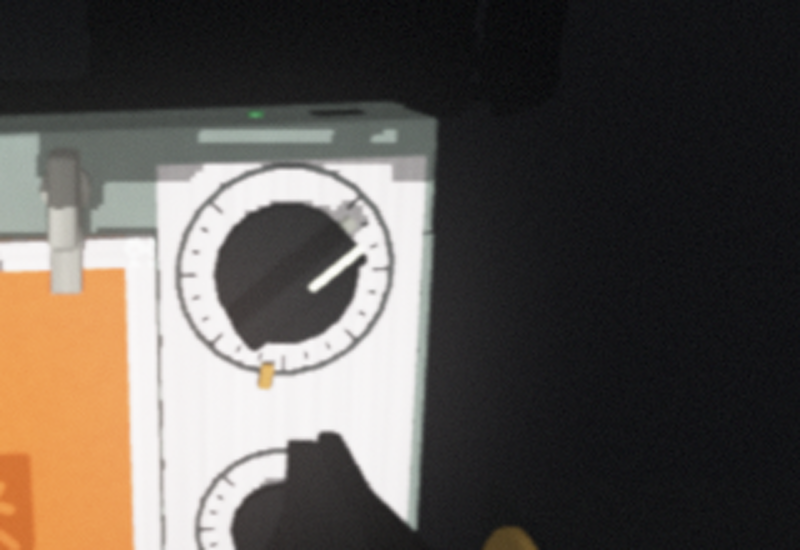

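```bash
python3 - <<'E'
from fit import *
C=pickle.load(open('dial.pkl','rb')); f2=lambda x,y:(270+x/2.5,120+y/2.5)
a=lambda v:round(float(np.arctan2(v[1],v[0])-p[2]),3)
ring=ray(C,[f2(178,268),f2(392,268),f2(285,162),f2(285,374)],.07); c=ring.mean(0); print('ring c',c.round(4),'r',np.linalg.norm(ring-c,axis=1).round(4))
tab=ray(C,[f2(266,376)],.07)[0]; print('tab',a(tab-c),np.linalg.norm(tab-c))
L=ray(C,[f2(312,290),f2(365,248)],.104); print('line',L.round(4),a(L[1]-L[0]),'axis->tip',a(L[1]-c),np.linalg.norm(L[1,:2]-c[:2]))
# timer from w8 for check, power too
# top picture t1
Ct=cam('top'); P=ray(Ct,[f(q) for q in [(140,195),(95,145),(160,398),(163,317)]],.07); print('top: power tab',a(P[1]-P[0]),'timer tab',a(P[3]-P[2]), P.round(4))
E
```

```text
ring c [0.4765 0.1841 0.07  ] r [0.0386 0.0385 0.0388 0.04  ]
tab -0.157 0.04104367178073155
line [[0.4747 0.187  0.104 ]
 [0.4599 0.2028 0.104 ]] 2.247 axis->tip 2.217 0.02498190741639524
top: power tab 0.632 timer tab -0.122 [[0.5761 0.1889 0.07  ]
 [0.602  0.2113 0.07  ]
 [0.4747 0.1792 0.07  ]
 [0.5147 0.1776 0.07  ]]
```

```bash
python3 -m creep '[{"offset":[-0.012,0.05,0.04],"turn":0.877,"hand":138},{"offset":[-0.012,0.067,0.09],"turn":0.877,"hand":138},{"offset":[-0.012,0.067,0.1],"turn":0.877,"hand":138},{"offset":[-0.012,0.067,0.1],"turn":0.877,"hand":138},{"offset":[-0.012,0.067,0.1],"turn":0.877,"hand":138},{"offset":[-0.012,0.067,0.1],"turn":0.877,"hand":138},{"offset":[-0.012,0.067,0.1],"turn":0.877,"hand":138}]'; cat > yaw.py <<'E'
from h import *; import sys
st=manip.state();M=R.from_rotvec(st['ee_rot']).as_matrix();print('yaw',np.arctan2(M[1,1],M[0,1]).round(3),totool([float(a) for a in sys.argv[1:]]).round(4),st['joint_pos'].round(2),st['width'].round(4))
E
python3 yaw.py .4765 .1836 .084
```

```text
time_s: 39.48
ee_pos: [0.4754, 0.1835, 0.1687]
ee_rot: [-1.264, -2.875, 0.001]
contact_force: [-0.1, 0.1, 0.4]
width: 0.04Traceback (most recent call last):
  File "yaw.py", line 2, in <module>
    st=manip.state();M=R.from_rotvec(st['ee_rot']).as_matrix();print('yaw',np.arctan2(M[1,1],M[0,1]).round(3),totool([float(a) for a in sys.argv[1:]]).round(4),st['joint_pos'].round(2),st['width'].round(4))
                                                                                                                                                                                         ^^^^^^^^^^^^^^^^^
AttributeError: 'float' object has no attribute 'round'
```

```bash
sed -i "s/,st\['width'\].round(4)//" yaw.py; python3 -m creep '[{"offset":[0,0,0.04],"turn":0,"hand":138},{"offset":[0,0,0.075],"turn":0,"hand":138},{"offset":[0,0,0.085],"turn":0,"hand":138},{"offset":[0,0,0.085],"turn":0,"hand":255},{"offset":[0,0,0.085],"turn":0,"hand":255},{"offset":[0,0,0.085],"turn":0,"hand":255},{"offset":[0,0,0.085],"turn":0,"hand":255},{"offset":[0,0,0.085],"turn":0,"hand":255}]'; python3 yaw.py .4765 .1836 .084
```

```text
time_s: 40.48
ee_pos: [0.4758, 0.1834, 0.0851]
ee_rot: [-1.268, -2.873, 0.001]
contact_force: [-3.5, -2.1, 6.9]
width: 0.0119
yaw 0.74 [-0.0003  0.0007  0.0011] [-1.14  0.17  0.78  1.98 -0.14  1.05  0.45]
```

```bash
python3 -m creep '[{"offset":[0,0,0],"turn":0.18,"hand":255},{"offset":[0,0,0],"turn":0.36,"hand":255},{"offset":[0,0,0],"turn":0.54,"hand":255},{"offset":[0,0,0],"turn":0.72,"hand":255},{"offset":[0,0,0],"turn":0.9,"hand":255},{"offset":[0,0,0],"turn":1.08,"hand":255},{"offset":[0,0,0],"turn":1.26,"hand":255}]'; python3 -m creep '[{"offset":[0,0,0],"turn":0.18,"hand":255},{"offset":[0,0,0],"turn":0.36,"hand":255},{"offset":[0,0,0],"turn":0.54,"hand":255},{"offset":[0,0,0],"turn":0.72,"hand":255},{"offset":[0,0,0],"turn":0.9,"hand":255},{"offset":[0,0,0],"turn":1.08,"hand":255},{"offset":[0,0,0],"turn":1.12,"hand":255},{"offset":[0,0,0],"turn":1.12,"hand":255}]';  python3 yaw.py .4765 .1836 .084
```

```text
time_s: 41.35
ee_pos: [0.4775, 0.1836, 0.0852]
ee_rot: [2.722, 1.567, 0.004]
contact_force: [2.4, -1.4, -0.0]
width: 0.0116
time_s: 42.35
ee_pos: [0.4782, 0.1822, 0.0852]
ee_rot: [3.138, -0.109, 0.006]
contact_force: [3.3, -4.3, 1.2]
width: 0.0112
yaw -1.64 [-0.0018 -0.0013  0.0012] [-1.44  0.26  1.15  1.99 -0.27  1.06 -1.81]
```

```bash
python3 -m creep '[{"offset":[0,0,0],"turn":0,"hand":138},{"offset":[0,0,0],"turn":0,"hand":138},{"offset":[0,0,0],"turn":0,"hand":138},{"offset":[0,0,-0.05],"turn":0,"hand":138},{"offset":[-0.01,0,-0.11],"turn":0,"hand":138},{"offset":[-0.03,0.0,-0.17],"turn":0,"hand":0},{"offset":[-0.03,0.0,-0.18],"turn":0,"hand":0},{"offset":[-0.03,0.0,-0.18],"turn":0,"hand":0}]'; python3 dial.py w13.png w13c.png 200 60 440 300; python3 yaw.py 0 0 0
```

```text
time_s: 43.35
ee_pos: [0.4462, 0.1866, 0.2646]
ee_rot: [-3.137, 0.107, 0.0]
contact_force: [0.5, 0.3, -0.8]
width: 0.0622
[0.44615314 0.1865883  0.26464512]
pow [0.577 0.191 0.104] [[295.  50.]]
tim [0.477 0.183 0.104] [[315. 189.]]
yaw -1.639 [-0.4317  0.2159  0.264 ] [-1.68 -0.22  1.1   1.82  0.2   1.43 -2.26]
```

View pics/w13c.png

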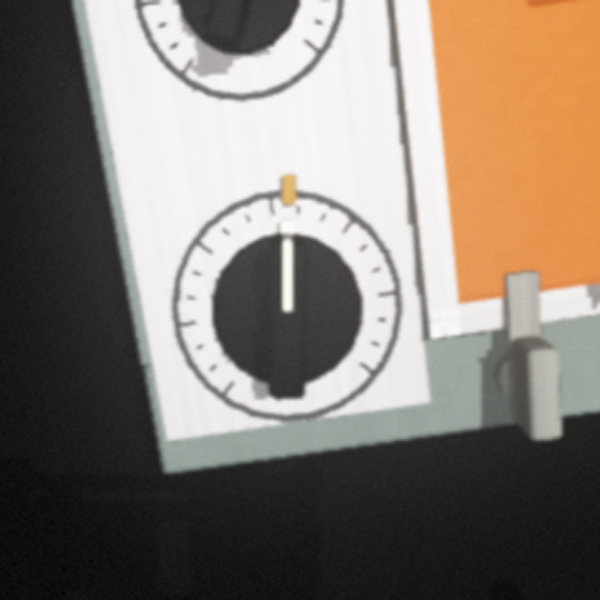

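Timer pointer (287,240) in line with the tab (289,190), ring centre x 287: set. The left button is across the edge. Now the power dial.

```bash
python3 -m creep '[{"offset":[0.05,-0.006,0],"turn":0,"hand":0},{"offset":[0.099,-0.012,0.01],"turn":0,"hand":0},{"offset":[0.099,-0.012,0.01],"turn":0,"hand":0},{"offset":[0.099,-0.012,0.01],"turn":0,"hand":0}]'; python3 dial.py w14.png w14c.png 220 90 420 290; python3 yaw.py .577 .19 .085
```

```text
time_s: 43.9
ee_pos: [0.5459, 0.1889, 0.2503]
ee_rot: [3.129, -0.115, -0.005]
contact_force: [0.2, -0.2, -1.3]
width: 0.0869
[0.54592778 0.1888661  0.25028712]
pow [0.577 0.191 0.104] [[305. 192.]]
tim [0.477 0.183 0.104] [[324. 313.]]
yaw -1.643 [ 0.0319 -0.0043  0.1664] [-1.37  0.29  1.19  1.62 -0.27  1.42 -1.79]
```

View pics/w14c.png

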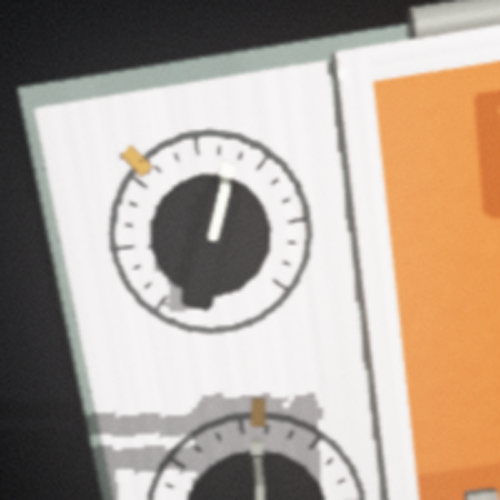

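```bash
python3 - <<'E'
from fit import *
C=pickle.load(open('dial.pkl','rb')); f2=lambda x,y:(220+x/2.5,90+y/2.5)
a=lambda v:round(float(np.arctan2(v[1],v[0])),3)
ring=ray(C,[f2(112,231),f2(310,231),f2(211,131),f2(211,331)],.07); c=ring.mean(0); print('c',c.round(4),np.linalg.norm(ring-c,axis=1).round(4))
tab=ray(C,[f2(135,160)],.07)[0]; print('tab world ang',a(tab-c),np.linalg.norm(tab-c))
L=ray(C,[f2(213,240),f2(227,178),f2(200,298)],.104); print('line',L.round(4),a(L[1]-L[0]),a(L[1]-L[2]),'axis->tip',a(L[1]-c))
print(totool([*c[:2],.085]))
E
```

```text
c [0.5787 0.1911 0.07  ] [0.0326 0.0326 0.0324 0.0333]
tab world ang 0.736 0.03380676637766978
line [[0.5811 0.1902 0.104 ]
 [0.5989 0.1847 0.104 ]
 [0.5639 0.1954 0.104 ]] -0.299 -0.298 axis->tip -0.308
[ 0.0335215  -0.00551906  0.16637966]
```

```bash
python3 -m creep '[{"offset":[0.034,-0.005,0.05],"turn":0.228,"hand":138},{"offset":[0.034,-0.005,0.09],"turn":0.228,"hand":138},{"offset":[0.034,-0.005,0.09],"turn":0.228,"hand":138},{"offset":[0.034,-0.005,0.09],"turn":0.228,"hand":138},{"offset":[0.034,-0.005,0.09],"turn":0.228,"hand":138},{"offset":[0.034,-0.005,0.14],"turn":0.228,"hand":138},{"offset":[0.034,-0.005,0.166],"turn":0.228,"hand":138},{"offset":[0.034,-0.005,0.166],"turn":0.228,"hand":138}]'; python3 -m creep '[{"offset":[0,0,0],"turn":0,"hand":255},{"offset":[0,0,0],"turn":0,"hand":255},{"offset":[0,0,0],"turn":0,"hand":255},{"offset":[0,0,0],"turn":0,"hand":255},{"offset":[0,0,0],"turn":0,"hand":255}]'; python3 yaw.py .579 .1905 .085
```

```text
time_s: 44.95
ee_pos: [0.5792, 0.1939, 0.0881]
ee_rot: [3.107, -0.464, -0.002]
contact_force: [-0.5, 0.3, 1.5]
width: 0.0403
time_s: 45.58
ee_pos: [0.5799, 0.1902, 0.0892]
ee_rot: [3.103, -0.468, -0.001]
contact_force: [-3.8, -5.6, 5.9]
width: 0.0098
yaw -1.87 [-0.0009 -0.      0.0042] [-1.19  0.55  1.08  1.74 -0.52  1.18 -1.83]
```

```bash
python3 -m creep '[{"offset":[0,0.003,0],"turn":-0.17,"hand":255},{"offset":[0,0.003,0],"turn":-0.34,"hand":255},{"offset":[0,0.003,0],"turn":-0.51,"hand":255},{"offset":[0,0.003,0],"turn":-0.68,"hand":255},{"offset":[0,0.003,0],"turn":-0.85,"hand":255},{"offset":[0,0.003,0],"turn":-1.02,"hand":255},{"offset":[0,0.003,0],"turn":-1.036,"hand":255},{"offset":[0,0.003,0],"turn":-1.036,"hand":255}]'; python3 yaw.py .579 .1905 .085; python3 -m creep '[{"offset":[0,0,0],"turn":0,"hand":138},{"offset":[0,0,0],"turn":0,"hand":138},{"offset":[0,0,0],"turn":0,"hand":138},{"offset":[0,0,-0.05],"turn":0,"hand":138},{"offset":[0,0,-0.11],"turn":0.1,"hand":138},{"offset":[0,0,-0.15],"turn":0.28,"hand":0},{"offset":[0,0,-0.18],"turn":0.46,"hand":0},{"offset":[0,0,-0.18],"turn":0.64,"hand":0}]'; python3 yaw.py .545 .19 .26
```

```text
time_s: 46.58
ee_pos: [0.5796, 0.1915, 0.0893]
ee_rot: [-2.93, -1.13, -0.002]
contact_force: [-1.8, 2.4, 5.4]
width: 0.0095
yaw -0.834 [-0.0011  0.0004  0.0043] [-1.05  0.44  0.86  1.74 -0.37  1.13 -0.91]
time_s: 47.58
ee_pos: [0.5807, 0.1907, 0.2711]
ee_rot: [-3.137, -0.145, -0.007]
contact_force: [0.4, 0.1, -0.3]
width: 0.0621
yaw -1.479 [-0.0356 -0.0026  0.011 ] [-1.19  0.34  1.06  1.51 -0.29  1.46 -1.6 ]
```

```bash
python3 -m creep '[{"offset":[-0.05,0,0],"turn":0,"hand":0},{"offset":[-0.08,0,-0.04],"turn":0,"hand":0},{"offset":[-0.08,0,-0.04],"turn":0,"hand":0},{"offset":[-0.08,0,-0.04],"turn":0,"hand":0}]'; python3 dial.py w15.png w15c.png 240 50 440 300
```

```text
time_s: 48.08
ee_pos: [0.4995, 0.1832, 0.3083]
ee_rot: [-3.136, -0.156, -0.0]
contact_force: [0.7, -0.6, -0.2]
width: 0.0866
[0.49953642 0.18316077 0.30827963]
pow [0.577 0.191 0.104] [[312. 127.]]
tim [0.477 0.183 0.104] [[310. 240.]]
```

View pics/w15c.png

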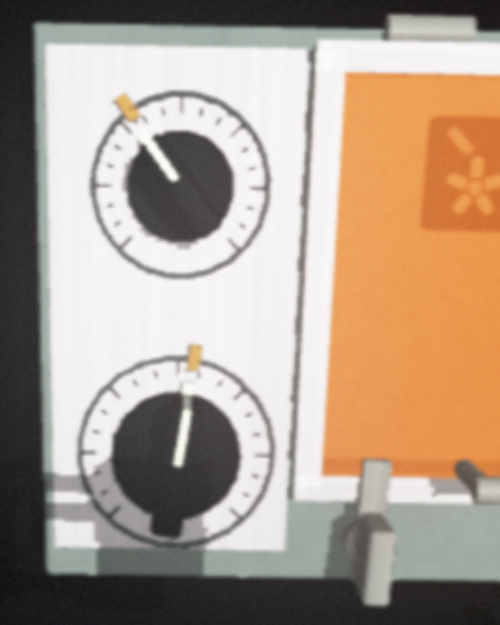

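```bash
python3 - <<'E'
from fit import *
C=pickle.load(open('dial.pkl','rb')); f2=lambda x,y:(240+x/2.5,50+y/2.5)
a=lambda v:round(float(np.arctan2(v[1],v[0])),3)
for n,e,t,l,sk in (('pow',[(92,185),(270,185),(181,92),(181,278)],(126,107),[(175,180),(135,122)],0),('tim',[(79,452),(273,452),(176,357),(176,548)],(195,357),[(179,465),(190,388)],0)):
    r=ray(C,[f2(*q) for q in e],.07); c=r.mean(0); tab=ray(C,[f2(*t)],.07)[0]; L=ray(C,[f2(*q) for q in l],.104)
    print(n,c.round(4),'tab',a(tab-c),'line',a(L[1]-L[0]),'tip',a(L[1]-c))
C=cam('wrist');
# earlier timer look after setting (w13)
T=[(289,190),(287,237),(287,310)]
im=cv2.imread('pics/w15.png'); 
ct=cam('top'); 
E
```

```text
pow [0.5786 0.1911 0.07  ] tab 0.728 line 0.724 tip 0.745
tim [0.4767 0.1828 0.07  ] tab -0.089 line -0.037 tip -0.055
```

```bash
python3 -m creep '[{"offset":[-0.04,0.06,0],"turn":0,"hand":0},{"offset":[-0.08,0.12,0],"turn":0,"hand":0},{"offset":[-0.08,0.135,0],"turn":0,"hand":0},{"offset":[-0.08,0.135,0],"turn":0,"hand":0},{"offset":[-0.08,0.135,0],"turn":0,"hand":0}]'; python3 look.py w16.png .108 button_right button_left
```

```text
time_s: 48.75
ee_pos: [0.4335, 0.0401, 0.3076]
ee_rot: [3.137, 0.151, -0.002]
contact_force: [-0.2, 0.8, 0.1]
width: 0.0871
pos [0.433 0.04  0.308] yawY -1.475 j7 [-1.07  0.75  0.2  -1.83]
button_right 0.92 [397. 185.] 919 world centre [ 0.4711 -0.0287] size mm [53. 19.] long axis 0.28 tool [0.031 0.072 0.296] col [155. 152. 145.]
button_left 0.9 [248. 182.] 928 world centre [0.4611 0.0998] size mm [52. 18.] long axis 0.044 tool [ 0.034 -0.057  0.296] col [164. 161. 154.]
```

View pics/w16.png

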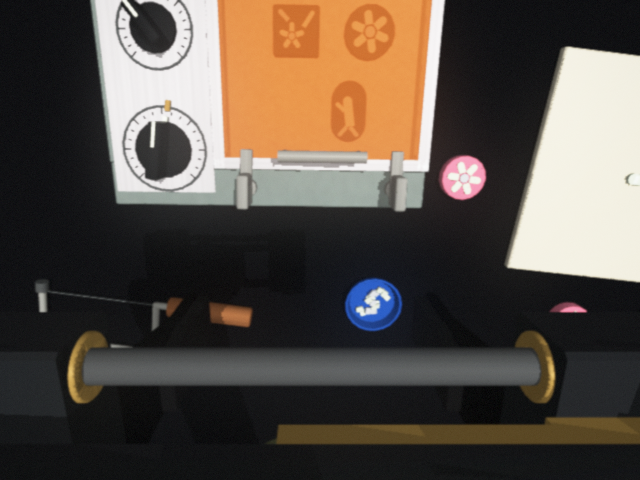

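```bash
python3 -m creep '[{"offset":[0,0.05,0.03],"turn":0,"hand":0},{"offset":[0,0.068,0.06],"turn":0,"hand":0},{"offset":[0,0.068,0.06],"turn":0,"hand":0},{"offset":[0,0.068,0.06],"turn":0,"hand":0}]'; python3 look.py w17.png .108 button_right button_left; python3 -c "
import cv2
im=cv2.imread('pics/w17.png'); cv2.imwrite('pics/w17c.png',cv2.resize(im[90:290,110:430],None,fx=2.5,fy=2.5,interpolation=2))"
```

```text
time_s: 49.4
ee_pos: [0.4406, -0.0248, 0.2492]
ee_rot: [-3.137, -0.161, -0.001]
contact_force: [-0.7, -0.5, 0.3]
width: 0.0872
pos [ 0.441 -0.025  0.249] yawY -1.468 j7 [-0.97  0.83  0.2  -1.67]
button_right 0.78 [328. 196.] 1091 world centre [ 0.4722 -0.0335] size mm [52. 16.] long axis 0.108 tool [0.03  0.012 0.237] col [167. 165. 158.]
button_left 0.69 [152. 194.] 1605 world centre [0.4617 0.0955] size mm [52. 25.] long axis 0.058 tool [ 0.033 -0.117  0.237] col [145. 143. 137.]
```

View pics/w17c.png

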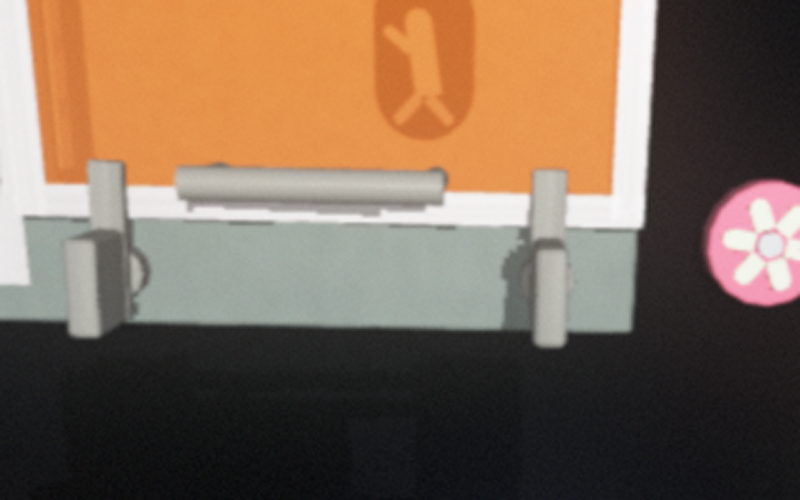

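Right button axis is 0.03 rad off straight across (about 1.54 rad), and the left is alike. The cover is shut with the plaques under it. Handing in.

```bash
python3 -c "
from station import workorder
print(workorder.finish_job())"
```

```text
the job is handed in; nothing more can be done
None
```

I handed the job in at about 49 s. The three plaques on the board (round, square and oval; there was no long one) are in the chamber, and the cover is shut. Both turnbuttons are turned across its edge, and both dials are set at their markers. No verdict was reported.

**Last checks:**
- **Plaques:** all three showed face up on the chamber floor before closing, and through the amber cover afterwards.
- **Cover:** it was lowered in the grip until it touched the rim, and its corner then sat about 1 mm from where a shut cover should be.
- **Turnbuttons:** the measured angles give about 1.54 rad for each, against 1.35 needed.
- **Power dial:** the pointer is within about 0.02 rad of its tab.
- **Timer dial:** two pictures disagreed a little, giving 0.02 and up to 0.05 rad off the tab. Both are inside the 0.1 rad limit, so I left it.

**Slips and gaps:**
- I typed one turn value wrongly while letting go of the right turnbutton, which nudged it towards its stop. The last close picture showed it still straight across.
- The right turnbutton's mask first read 0.28 rad, an oblique view that would have meant only about 1.37 rad. A straight-on picture corrected it.
- I never worked near the resin bottle or the brush pot, but did not picture them again at the end.

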